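# Load, close and start the sample warmer

### The arm

A 6-joint arm with a two-finger parallel gripper is mounted at the origin on the work surface. World frame = base frame: x ahead of the robot, y to its left, z up, the work surface at z = 0. Lengths are in m, angles in rad, forces in N, time in s.
With the tool pointing down it reaches from about 0.325 to 0.9 m from the base axis. Payload 6.1 kg.
Tool frame: the origin (TCP) lies midway between the tips of the shut fingers; the grasp point (between the pads) lies 19 mm behind it; z points along the fingers, x is the direction in which the jaws open and shut, and the axes are right-handed (so a half turn about z gives the same grasp; the last joint's range is limited). The gripper opens to 85 mm and grips with 20 to 120 N. Pads are 22 mm wide; open, the fingers measure 114 mm over their backs; the gripper's body (76 mm by 85 mm) begins 54 mm behind the grasp point. The pads swing forward as they close: fully open they stand 13 mm farther back than shut.
Start: joints at [-1.314, 0.22, 1.526, -0, 1.395, -0.126], TCP at [0.233, -0.58, 0.199] pointing down, gripper open.
Joint ranges: [-2.98, 2.98], [-0.91, 2.08], [0.09, 2.57], [-1.24, 4.39], [0.2, 2.65], [-2.68, 2.68]. Speed limits (rad/s): [2.57, 2.57, 3.01, 3.14, 3.14, 3.14].

### API

Orientations are given as [roll, pitch, yaw] about the fixed x, y, z axes, in that order (R = Rz(yaw) Ry(pitch) Rx(roll)).
In Python, from plant import arm gives the robot as it stands.
- The arm moves only by the tool play_rows, never from a script. Its argument "motion" is a list of rows, each a list of 3 entries, a list of its own where there are three numbers: the turn, a rotation vector about the world's x, y, z in degrees, then the shift along the world's x, y, z in cm, then the gripper's target within -1 to 1 (shut at 1, half-way at 0, fully open at -1). In form: [[[wx, wy, wz], [dx, dy, dz], claw], ...]. A call has 1 to 12 rows; each row shifts and turns the commanded pose from where the row before left it; what a row does not reach is not made up. A row lasts 1/8 s, in which the tool goes at most 62.5 mm and 10.7 degrees, less where a joint would pass 70% of its speed; a pose out of reach is approached as far as the arm can. A call with a gripper value outside its range is refused whole. The fingers move at their own pace and stop on an object; "force" is the grip in N (left out, the last holds). Time passes only in rows, so rows that do not move let the fingers close. It gives the time, the measured TCP pose, the force and the opening at its end, in the units of the state.
- arm.state(): the state, without advancing time (a new reading comes with each control period).
- arm.snapshot(name): name is "side" or "top"; returns a dict with "pixels" (400x640x3 uint8, red, green, blue), "fx", "fy", "cx", "cy" (pixels), "R" (3x3) and "t" (3): a world point X has camera coordinates R X + t. Camera axes: x right, y down, z forward; pixel columns grow to the right and rows downward; lengths in m; the calibration is good to about 2 mm. A picture is of the moment at which its call begins. There is no depth.
- arm.sign_off(): hands the job in, once; it reports no verdict.
The state is a dict: "time": time; "qpos": joint angles; "joint_velocities": joint speeds; "joint_efforts": joint torques, N m; "ee_pos": TCP position; "tool_rot": TCP orientation; "wrist_force": force on the tool from outside, world axes, zero at the start; "wrist_torque": the same for the moment, N m; "finger_gap": finger opening in m.
Only numpy, scipy, OpenCV 4.12 (cv2) and the standard library are available. Lean on these libraries where they do the work, as an engineer would, in place of code of your own. Each camera call takes 0.05 s, during which the arm holds its last target.

### The job

Stand every squat red-capped sample pot from around the green mat upright inside the sample warmer (not the tubes in the racks), leaving the white-capped pots where they are. When all the red ones are in, shut the lid fully, then swing the clamp right down flat onto it, and then start the warmer by pressing its keys fully, one at a time: blue, then yellow, then green. Touch no key before the lid is shut and the clamp is down.

Things in the scene. Friction and masses are not known exactly. Their poses are not given: they have to be found in the camera images.
- chamber: sample warmer: a white open-topped box fixed to the table, outside 210 (x) by 260 (y) by 75 mm high, walls and floor 10 mm thick (inner floor 190 by 240 mm, 10 mm above the table), inside 65 mm deep. Origin: centre of its underside, on the table. Own x points to the hinged side of the lid, z up. A grey bracket for the clamp (50 by 34 mm, 83 mm high, with cheeks to 106 mm) stands against the middle of its -y wall, centred at y = -148 mm
- lid (a joint): hinge of the clear lid with blue edging: 0 = shut flat on the box, grows as it opens, 1.57 = upright, most 1.9 rad. A stiff hinge: the lid stays at any angle and moves with about 2 N at its free edge
- lid_hinge (a point): the lid's hinge line, middle of the far (+x) top edge of the box, 75 mm above the table; the lid is 210 mm deep from here, 260 mm wide and 8 mm thick, and lies toward the box's -x when shut. Axes are the lid's own: x continues away from the lid's panel, z is the outward normal of its top face
- lid_handle (a point): grip of the black knob on the lid's outer (top) face, 35 mm off that face, 30 mm from the free edge, midway across the width
- clamp (a joint): hinge of the hold-down clamp arm beside the box: 0 = lying flat over the lid, grows as it swings up and away, 1.57 = upright, most 2.0 rad (leaning away from the box). It stays where it is left and moves with about 1 N at its tip
- clamp_pivot (a point): the clamp's pivot, 93 mm above the table, 148 mm from the middle of the box toward its -y; the pivot runs along the box's x and the arm points to the box's +y when down. Axes are the arm's own: y points along the arm to its tip, z is the arm's upper side (turned away from the box when the arm is up)
- clamp_tip (a point): centre of the red tab (26 by 30 by 14 mm) at the end of the clamp arm, 85 mm from the pivot
- red0_mid (a point): red-capped sample pot, a squat upright clear cylinder with a screw cap, 54 mm in diameter, 42 mm tall, about 80 g; this point is its centre, 21 mm above its underside; z runs up its axis. To be loaded; may be absent
- red1_mid (a point): red-capped sample pot, a squat upright clear cylinder with a screw cap, 54 mm in diameter, 42 mm tall, about 80 g; this point is its centre, 21 mm above its underside; z runs up its axis. To be loaded; may be absent
- red2_mid (a point): red-capped sample pot, a squat upright clear cylinder with a screw cap, 54 mm in diameter, 42 mm tall, about 80 g; this point is its centre, 21 mm above its underside; z runs up its axis. To be loaded; may be absent
- red3_mid (a point): red-capped sample pot, a squat upright clear cylinder with a screw cap, 54 mm in diameter, 42 mm tall, about 80 g; this point is its centre, 21 mm above its underside; z runs up its axis. To be loaded; may be absent
- white0_mid (a point): white-capped sample pot, a squat upright clear cylinder with a screw cap, 54 mm in diameter, 42 mm tall, about 80 g; this point is its centre, 21 mm above its underside; z runs up its axis. Not to be loaded; stays where it is
- white1_mid (a point): white-capped sample pot, a squat upright clear cylinder with a screw cap, 54 mm in diameter, 42 mm tall, about 80 g; this point is its centre, 21 mm above its underside; z runs up its axis. Not to be loaded; stays where it is
- console: grey control box fixed to the table, 200 (x) by 90 (y) by 30 mm high, carrying the three keys 55 mm apart in a row along its x in any order; origin: centre of its underside
- key_blue (a joint): travel of the blue spring key: 0 = up, grows as it is pressed down, 0.006 m = fully down (about 5 N); a press counts from 0.004 m; springs back when let go
- key_blue_top (a point): centre of the top face of the blue key, a round cap 26 mm in diameter, 52 mm above the table, in a black collar 42 mm in diameter
- key_yellow (a joint): travel of the yellow spring key: 0 = up, grows as it is pressed down, 0.006 m = fully down (about 5 N); a press counts from 0.004 m; springs back when let go
- key_yellow_top (a point): centre of the top face of the yellow key, a round cap 26 mm in diameter, 52 mm above the table, in a black collar 42 mm in diameter
- key_green (a joint): travel of the green spring key: 0 = up, grows as it is pressed down, 0.006 m = fully down (about 5 N); a press counts from 0.004 m; springs back when let go
- key_green_top (a point): centre of the top face of the green key, a round cap 26 mm in diameter, 52 mm above the table, in a black collar 42 mm in diameter
Not all that is in view belongs to the job. Leave any black or turquoise look-alike of the part that bears red0_mid alone.

How it is judged:
By the outcome, as a careful person would: the job done as asked, in the order asked, and still so for the second after the job is handed in, with the robot touching nothing.
Of red0, red1, red2, red3 only 2 to 4 are there at a start; the rules pass over those that are not, and their reading is None.
At some moment in a run one of red0, red1, red2, red3 may be knocked a few centimetres aside while the robot is not near it.
It also fails if it takes over 210 s, if anything falls off the work surface, if the arm or the gripper's body presses on something with over 40 N, if the wrist force passes 120 N, or if a joint passes its speed limit or range.

## Working session

There is one attempt and no reset: what is moved stays moved. The work goes in short steps, Python scripts to look and compute and a tool call to move; the robot and the scene stay as the last step left them, time stands still between calls to the robot, and variables do not carry over. Pictures are saved under pics/ and viewed, and the job is handed in when it is done.

Besides the shell and the picture viewer there is one more tool, called after "Request:" in YAML: its name, and indented under it one key for each argument. play_rows: Moves the arm, as the interface text tells. Its arguments: {"type":"object","properties":{"motion":{"type":"array"},"force":{"type":"number"}},"required":["motion"]}

```bash
ls; mkdir -p pics; python3 - <<'E'
from plant import arm
import cv2,json,numpy as np
s=arm.state();print(s)
for n in("side","top"):
    d=arm.snapshot(n);cv2.imwrite(f"pics/{n}0.png",d["pixels"][:,:,::-1])
    print(n,{k:d[k] for k in d if k!="pixels"})
    np.savez(f"cal_{n}.npz",**{k:np.array(d[k]) for k in d if k!="pixels"})
E
```

```text
pics
{'time': 0.0, 'qpos': array([-1.31406176e+00,  2.21216798e-01,  1.52764883e+00, -2.03736373e-06,
        1.39470671e+00, -1.26075274e-01]), 'joint_velocities': array([-0.00065546, -0.00095995,  0.00108957,  0.00083588,  0.00048957,
        0.00064923]), 'joint_efforts': array([ 2.27983575e-03, -4.96899605e+01, -3.89391947e+01, -1.49580942e-04,
        1.11563856e-02, -7.61666996e-07]), 'ee_pos': array([ 0.23328951, -0.57908786,  0.19818513]), 'tool_rot': array([-3.14134571e+00,  1.96422032e-03, -1.18798589e+00]), 'wrist_force': array([-0.1792631 ,  0.30125675, -0.61207084]), 'wrist_torque': array([ 0.05038871,  0.0119841 , -0.01247949]), 'finger_gap': 0.08551533693176724}
side {'fx': 500.1151722530052, 'fy': 500.1151722530052, 'cx': 321.68022341130506, 'cy': 202.53078122682933, 'R': array([[-0.97561537, -0.21900602,  0.01452668],
       [-0.16891656,  0.70692263, -0.68682428],
       [ 0.14014941, -0.67253012, -0.72667832]]), 't': array([0.49356857, 0.18178011, 1.20781698])}
top {'fx': 433.15593251340385, 'fy': 433.15593251340385, 'cx': 327.6273379687641, 'cy': 198.23390467794363, 'R': array([[ 0.01086653, -0.999928  ,  0.00509137],
       [-0.99501863, -0.01131749, -0.09904465],
       [ 0.09909514, -0.00398974, -0.99506997]]), 't': array([-0.05445708,  0.49345276,  0.93093228])}
```

View pics/top0.png

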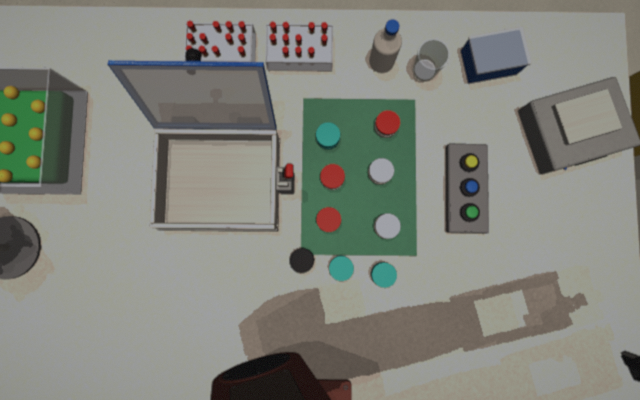

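View pics/side0.png

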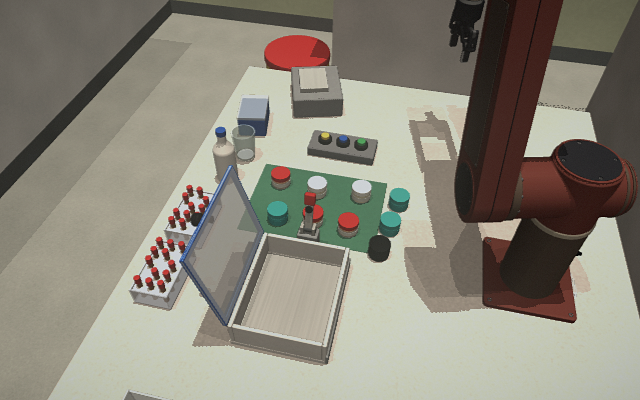

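The top view shows three squat red-capped pots at (387,124), (332,176) and (329,220). Possible look-alikes are the turquoise pots (328,134), (341,268), (384,274), the black pot (302,260), the white-capped pots (381,171), (388,226), the rack tubes near (190-325,25-50), and the red clamp tab (289,170). I'll check this in an enlarged crop.

```bash
cat > h.py <<'E'
import numpy as np,cv2
from plant import arm
def snap(n,fn=None):
    d=arm.snapshot(n)
    if fn: cv2.imwrite(f"pics/{fn}.png",d["pixels"][:,:,::-1])
    return d
def crop(d,x0,y0,x1,y1,k,fn):
    im=d["pixels"][y0:y1,x0:x1,::-1]
    cv2.imwrite(f"pics/{fn}.png",cv2.resize(im,None,fx=k,fy=k,interpolation=cv2.INTER_CUBIC))
def cal(n):
    z=np.load(f"cal_{n}.npz");return {k:z[k] for k in z}
def ray(d,u,v,z):
    r=np.array([(u-d["cx"])/d["fx"],(v-d["cy"])/d["fy"],1.])
    R=np.array(d["R"]);t=np.array(d["t"]);c=-R.T@t;w=R.T@r
    return c+w*(z-c[2])/w[2]
def proj(d,X):
    c=np.array(d["R"])@np.array(X)+np.array(d["t"]);return np.array([d["fx"]*c[0]/c[2]+d["cx"],d["fy"]*c[1]/c[2]+d["cy"]])
def reds(d,z=0.042,box=None):
    im=d["pixels"].astype(int);m=((im[...,0]>120)&(im[...,1]<70)&(im[...,2]<70)).astype(np.uint8)
    n,l,s,c=cv2.connectedComponentsWithStats(m)
    return [(c[i].round(1),s[i,4],ray(d,*c[i],z).round(4)) for i in range(1,n) if s[i,4]>60]
def st():
    s=arm.state();print("t",round(s["time"],2),"tcp",s["ee_pos"].round(4),"rpy",s["tool_rot"].round(3),"F",s["wrist_force"].round(1),"gap",round(s["finger_gap"],4),"q",s["qpos"].round(2))
E
python3 - <<'E'
from h import *
d=snap("top");s=snap("side")
crop(d,270,80,510,300,3,"c1");crop(d,100,50,300,250,3,"c2")
for x in(d,s):
    for r in reds(x):print(r)
E
```

```text
(array([387.7, 121.8]), np.int32(431), array([ 0.6633, -0.1795,  0.042 ]))
(array([289. , 169.6]), np.int32(81), array([0.5541, 0.0359, 0.042 ]))
(array([332.1, 175.7]), np.int32(445), array([ 0.5417, -0.0582,  0.042 ]))
(array([328.3, 219.3]), np.int32(459), array([ 0.4467, -0.0508,  0.042 ]))
(array([295.8,  51.6]), np.int32(1625), array([ 0.7859, -0.8111,  0.042 ]))
(array([280.2, 172.6]), np.int32(184), array([ 0.6638, -0.1754,  0.042 ]))
(array([317.1, 211.6]), np.int32(114), array([ 0.5313, -0.0562,  0.042 ]))
(array([348.2, 219.9]), np.int32(249), array([ 0.4478, -0.0468,  0.042 ]))
```

View pics/c1.png

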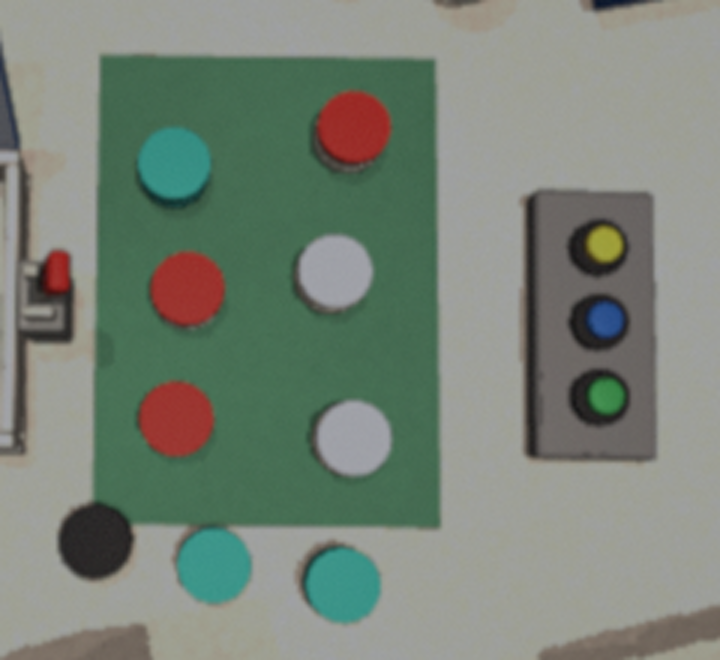

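View pics/c2.png

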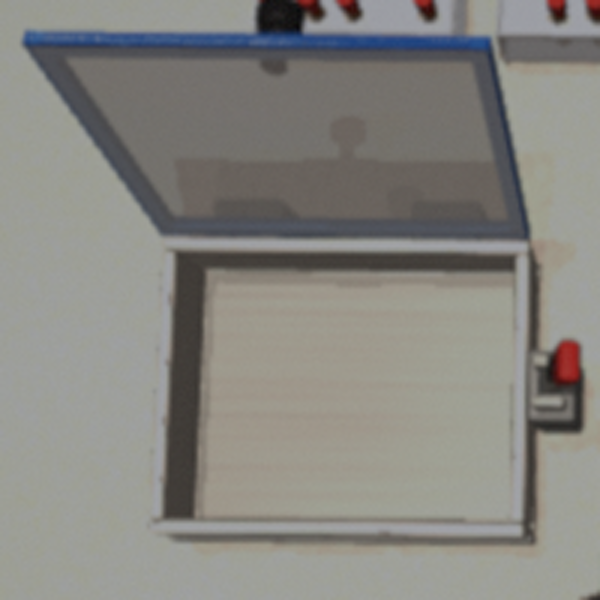

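Crop check: there are three squat red-capped pots, at top pixels (387,122), (332,176) and (328,219), and they are distinct from the turquoise, black and white ones. The keys run yellow (470,161), blue (471,187), green (471,212). Next I'll work out the box, key and lid geometry.

```bash
python3 - <<'E'
from h import *
from scipy.optimize import least_squares
d=cal("top");s=cal("side")
for n,p in dict(nl=(151,224),nr=(276.7,226.7),fr=(276,130),fl=(154.3,130)).items(): print(n,ray(d,*p,.075).round(4))
for n,p in dict(yel=(604/3+270,243/3+80),blu=(606/3+270,321/3+80),grn=(606/3+270,396/3+80)).items(): print(n,ray(d,*p,.052).round(4))
for n,p in dict(t0=(175,163),t1=(214,565),t2=(343,584),blk=(96,541),w0=(335,272),w1=(353,438)).items(): print(n,ray(d,p[0]/3+270,p[1]/3+80,.042).round(4))
E
```

```text
nl [0.4312 0.3167 0.075 ]
nr [0.4285 0.0562 0.075 ]
fr [0.6332 0.0623 0.075 ]
fl [0.6301 0.3199 0.075 ]
yel [ 0.5758 -0.3591  0.052 ]
blu [ 0.5191 -0.3592  0.052 ]
grn [ 0.4652 -0.358   0.052 ]
t0 [ 0.6335 -0.0489  0.042 ]
t1 [ 0.3425 -0.0797  0.042 ]
t2 [ 0.3301 -0.1714  0.042 ]
blk [0.3585 0.0044 0.042 ]
w0 [ 0.5541 -0.1661  0.042 ]
w1 [ 0.4337 -0.1788  0.042 ]
```

```bash
python3 - <<'E'
from h import *
s=snap("side")
crop(s,170,150,410,370,3,"c3")
E
```

```text
(no output)
```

View pics/c3.png

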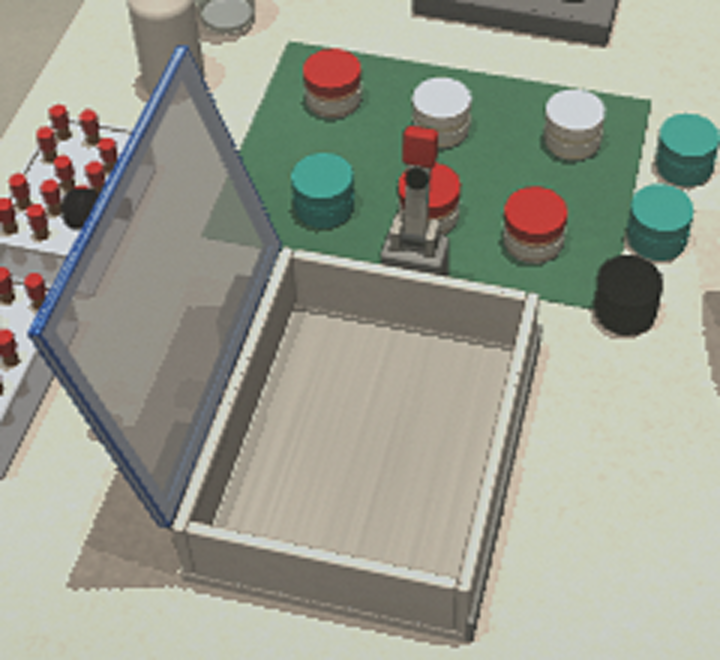

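```bash
cat > fit.py <<'E'
from h import *
from scipy.optimize import least_squares
d=cal("top");s=cal("side")
def W(p,X): c,sn=np.cos(p[2]),np.sin(p[2]);return np.array([p[0]+c*X[0]-sn*X[1],p[1]+sn*X[0]+c*X[1],X[2]])
B=[(-.105,.13,.075),(-.105,-.13,.075),(.105,-.13,.075),(.105,.13,.075)]
T=[(151,224),(276.7,226.7),(276,130),(154.3,130)];S=[(326,346.7),(349.3,249),(264.3,233.3),(230,325)]
def lid(a,r,y,h): # r from hinge, h along normal (top)
    return (.105-r*np.cos(a)+h*np.sin(a), y, .075+r*np.sin(a)+h*np.cos(a))
def f(p):
    r=[]
    for b,t,u in zip(B,T,S): r+=[proj(d,W(p,b))-t,proj(s,W(p,b))-u]
    L=[((108.3,61.7),(181.7,260),.13),((263.3,64),(230.7,166),-.13)]
    for t,u,y in L:
        X=W(p,lid(p[3],.21,y,.004)); r+=[proj(d,X)-t,proj(s,X)-u]
    # clamp tab
    X=W(p,(0,-.148+.085*np.cos(p[4]),.093+.085*np.sin(p[4])));r+=[proj(d,X)-(289,169.6),proj(s,X)-(310,198.7)]
    return np.concatenate(r)
o=least_squares(f,[.53,.19,0,1.8,1.6],loss="soft_l1");print(o.x.round(4));print(f(o.x).round(1).reshape(-1,2))
E
python3 fit.py
```

```text
[0.5297 0.191  0.0048 1.8353 1.7856]
[[-2.   3.4]
 [ 1.  -1.1]
 [-2.1  1.5]
 [ 0.7 -3.3]
 [ 0.4 -1. ]
 [-0.4 -3.1]
 [-0.7 -1.9]
 [-3.1 -0.4]
 [-0.7  0.5]
 [-0.3  0.1]
 [ 0.1 -0.5]
 [ 0.1 -2. ]
 [-0.3  0.7]
 [-0.1 -1.1]]
```

Request:
play_rows:
  motion:
    - [[0,0,-2],[1.8,4.4,0],-1]
    - [[0,0,-2],[1.8,4.4,0],-1]
    - [[0,0,-2],[1.8,4.4,0],-1]
    - [[0,0,-2],[1.8,4.4,0],-1]
    - [[0,0,-2],[1.8,4.4,0],-1]
    - [[0,0,-2],[1.8,4.4,0],-1]
    - [[0,0,-2],[1.8,4.4,0],-1]
    - [[0,0,-2],[1.8,4.4,0],-1]
    - [[0,0,-2],[1.8,4.4,0],-1]
    - [[0,0,-2],[1.8,4.4,0],-1]
    - [[0,0,-2],[1.8,4.4,0],-1]
    - [[0,0,0],[1.6,4.4,0],-1]
  force: 40

```text
time: 1.75
ee_pos: [0.4479, -0.0502, 0.1995]
tool_rot: [-3.141, -0.0, -1.572]
wrist_force: [0.3, -1.0, -0.5]
finger_gap: 0.0855
```

```bash
python3 - <<'E'
from h import *
st();d=snap("top","a1");s=snap("side","b1")
for x in(d,s):
    for r in reds(x):print(r)
E
```

```text
t 1.75 tcp [ 0.4479 -0.0502  0.1995] rpy [-3.141 -0.    -1.572] F [ 0.3 -1.  -0.5] gap 0.0855 q [-0.29 -0.21  1.96 -0.    1.39  1.29]
(array([387.5, 122. ]), np.int32(428), array([ 0.6628, -0.1792,  0.042 ]))
(array([292.6,  51.6]), np.int32(1452), array([ 0.7972, -0.8082,  0.042 ]))
(array([280.2, 172.4]), np.int32(186), array([ 0.6641, -0.1759,  0.042 ]))
(array([317.1, 211.6]), np.int32(114), array([ 0.5313, -0.0562,  0.042 ]))
```

View pics/a1.png

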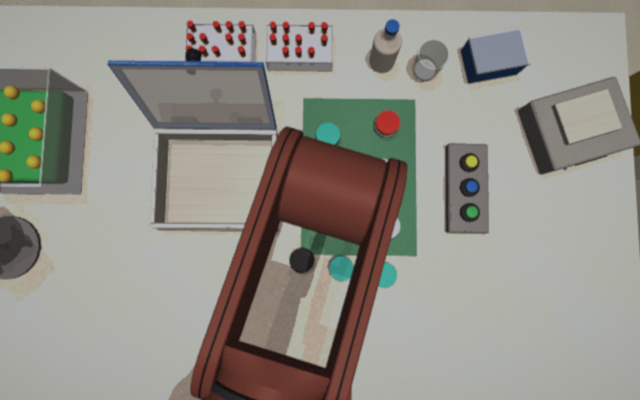

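View pics/b1.png

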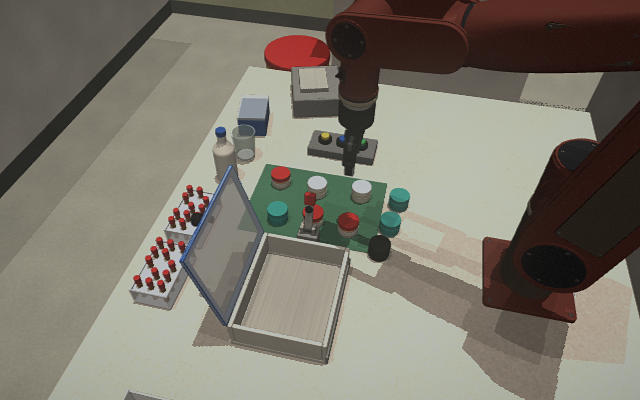

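The tool is above red2 and the path is clear. The side view still shows red2 at (348,220), with no further red pots.

Request:
play_rows:
  motion:
    - [[0,0,0],[0,0,-3],-1]
    - [[0,0,0],[0,0,-3],-1]
    - [[0,0,0],[0,0,-3],-1]
    - [[0,0,0],[0,0,-3],-1]
    - [[0,0,0],[0,0,-2.5],-1]
    - [[0,0,0],[0,0,-2],-1]
    - [[0,0,0],[0,0,-1.6],-1]
    - [[0,0,0],[0,0,-1],-1]
    - [[0,0,0],[0,0,0],0.4]
    - [[0,0,0],[0,0,0],0.8]
    - [[0,0,0],[0,0,0],0.8]
    - [[0,0,0],[0,0,0],0.8]
  force: 40

```text
time: 3.35
ee_pos: [0.4496, -0.052, 0.0103]
tool_rot: [-3.138, -0.001, -1.572]
wrist_force: [0.9, 0.2, 7.0]
finger_gap: 0.0122
```

```bash
python3 - <<'E'
from h import *
st();s=snap("side");crop(s,250,120,450,280,4,"b2")
for r in reds(s):print(r)
E
```

```text
t 3.35 tcp [ 0.4496 -0.052   0.0103] rpy [-3.138e+00 -1.000e-03 -1.572e+00] F [0.9 0.2 7. ] gap 0.0122 q [-0.29  0.04  2.12  0.    0.98  1.28]
(array([295. ,  51.6]), np.int32(1575), array([ 0.7886, -0.8101,  0.042 ]))
(array([280.3, 172.6]), np.int32(185), array([ 0.6638, -0.1754,  0.042 ]))
(array([317.1, 211.6]), np.int32(114), array([ 0.5313, -0.0562,  0.042 ]))
```

View pics/b2.png

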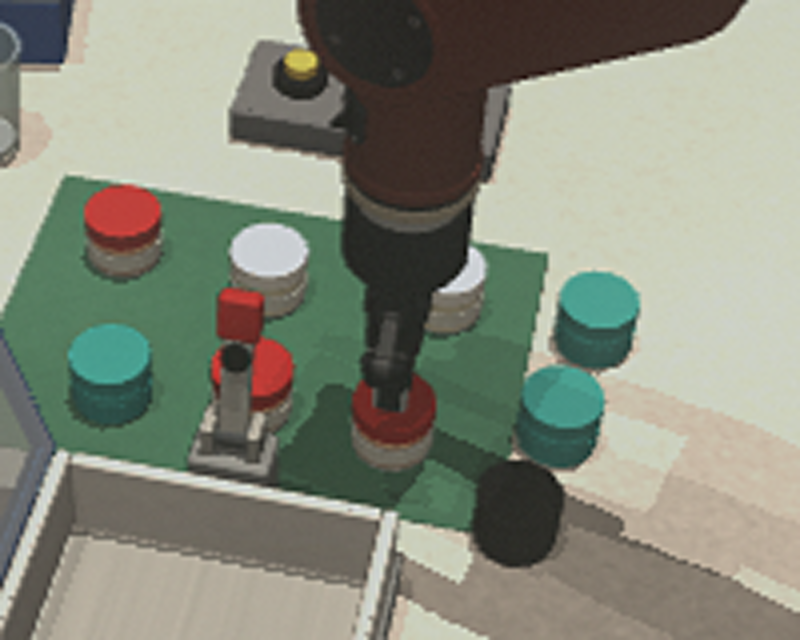

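```bash
python3 - <<'E'
from h import *
s=snap("side");crop(s,310,170,390,250,8,"b3")
for z in (0.01,.03,.045,.06,.08): print(z,((proj(s,(.4496,-.052,z))-(310,170))*8).round(0),((proj(s,(.4496,-.052+.03,z))-(310,170))*8).round(0))
st()
E
```

```text
0.01 [298. 452.] [281. 521.]
0.03 [301. 411.] [284. 481.]
0.045 [304. 380.] [286. 450.]
0.06 [306. 349.] [289. 418.]
0.08 [310. 306.] [292. 375.]
t 3.45 tcp [ 0.4496 -0.0521  0.0103] rpy [-3.137e+00 -1.000e-03 -1.572e+00] F [-0.7  1.8  7.3] gap 0.0084 q [-0.29  0.04  2.12  0.    0.98  1.28]
```

View pics/b3.png

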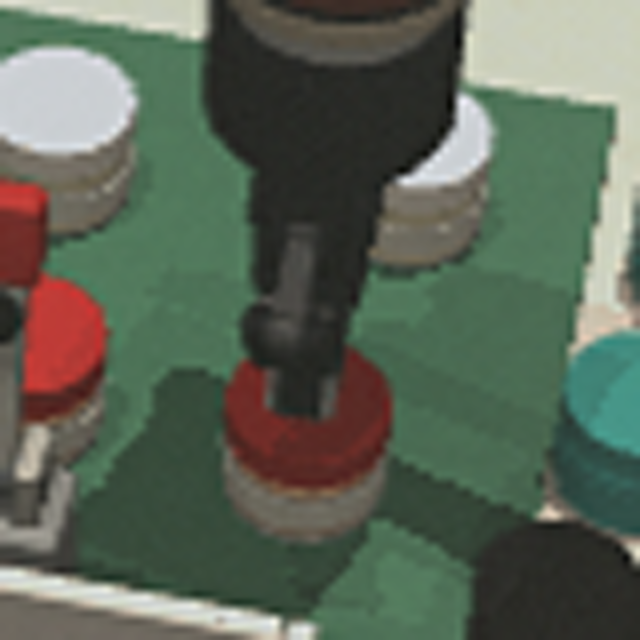

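```bash
python3 - <<'E'
from h import *
s=cal("side")
for z in (.17,.1995,.2125,.23,.25): print(z,proj(s,(.4479,-.0502,z)).round(1),proj(s,(.4479,-.0502+.045,z)).round(1))
im=cv2.imread("pics/b1.png")[80:200,290:410];cv2.imwrite("pics/b1c.png",cv2.resize(im,None,fx=5,fy=5,interpolation=cv2.INTER_CUBIC))
im=cv2.imread("pics/side0.png")[0:120,420:540];cv2.imwrite("pics/s0c.png",cv2.resize(im,None,fx=5,fy=5,interpolation=cv2.INTER_CUBIC))
print(proj(s,(.2333,-.579,.198)))
E
```

```text
0.17 [351.4 183. ] [347.8 196.3]
0.1995 [352.1 173.9] [348.5 187.2]
0.2125 [352.4 169.8] [348.8 183.1]
0.23 [352.9 164.1] [349.3 177.4]
0.25 [353.4 157.5] [349.8 170.8]
[454.83041226  66.927429  ]
```

View pics/b1c.png

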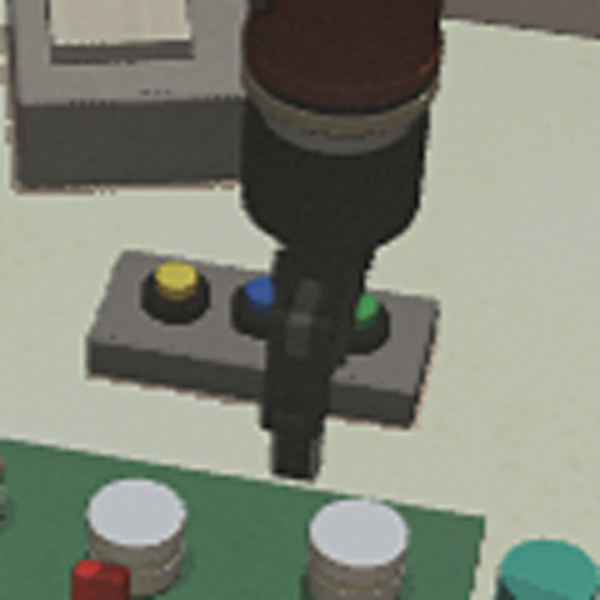

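View pics/s0c.png

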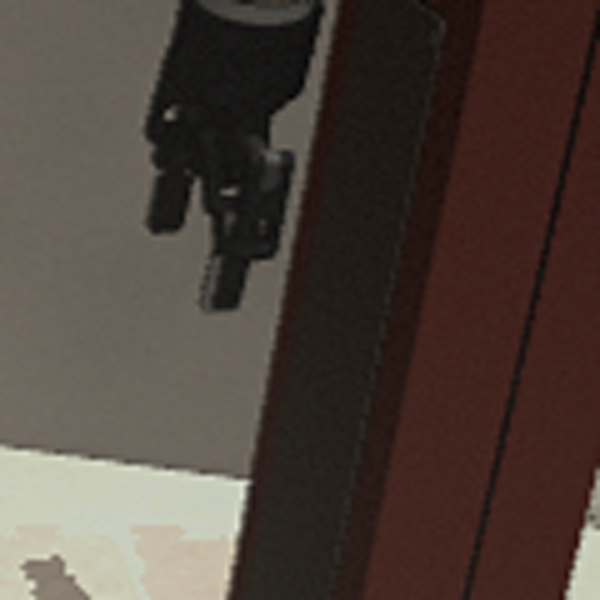

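Something disagrees here. The reported TCP z is 0.010, but the fingers closed to 8 mm on top of the cap, which is at z≈0.042, with 7 N upward. The earlier pictures also show the fingertips about 25-30 mm higher than reported. I'll raise the tool with the fingers shut and measure the true tip position in the images.

Request:
play_rows:
  motion:
    - [[0,0,0],[0,0,2],0.8]
    - [[0,0,0],[0,0,4],0.8]
    - [[0,0,0],[0,0,4],0.8]
    - [[0,0,0],[0,0,0],1]
    - [[0,0,0],[0,0,0],1]
    - [[0,0,0],[0,0,0],1]

```text
time: 4.2
ee_pos: [0.4463, -0.0515, 0.1069]
tool_rot: [3.139, 0.001, -1.572]
wrist_force: [-0.5, -0.2, 0.1]
finger_gap: -0.0003
```

```bash
python3 - <<'E'
from h import *
st();s=snap("side");crop(s,290,140,410,260,6,"b4")
e=arm.state()["ee_pos"]
for dz in (0,.03,.035): print((proj(s,e+[0,0,dz])).round(1), ((proj(s,e+[0,0,dz])-(290,140))*6).round(0))
for r in reds(s): print(r)
E
```

```text
t 4.2 tcp [ 0.4463 -0.0515  0.1069] rpy [ 3.139e+00  1.000e-03 -1.572e+00] F [-0.5 -0.2  0.1] gap -0.0003 q [-0.29 -0.12  2.06 -0.    1.2   1.28]
[350.6 201.1] [363. 367.]
[351.3 192.6] [368. 315.]
[351.4 191.1] [368. 307.]
(array([292.7,  51.6]), np.int32(1453), array([ 0.7966, -0.8082,  0.042 ]))
(array([280.2, 172.5]), np.int32(185), array([ 0.664 , -0.1758,  0.042 ]))
(array([317.1, 211.6]), np.int32(114), array([ 0.5313, -0.0562,  0.042 ]))
```

View pics/b4.png

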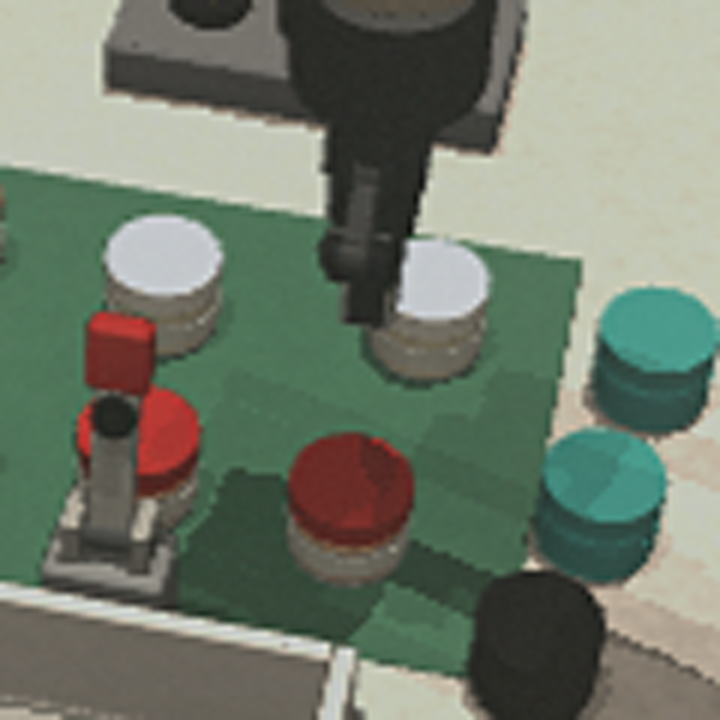

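Picture: the shut tip is at crop (367,322), while the reported pose projects to (363,367), and +32 mm in z brings them into agreement. So the reported z reads about 32 mm low and I'll correct for it from here. Red2 is still upright at (348,221). I'll open and descend in steps, watching the force.

Request:
play_rows:
  motion:
    - [[0,0,0],[0.1,0.2,0],-1]
    - [[0,0,0],[0,0,0],-1]
    - [[0,0,0],[0,0,0],-1]
    - [[0,0,0],[0,0,0],-1]
    - [[0,0,0],[0,0,-2.5],-1]
    - [[0,0,0],[0,0,-2.5],-1]
    - [[0,0,0],[0,0,-2],-1]
    - [[0,0,0],[0,0,-1.5],-1]
    - [[0,0,0],[0,0,-1.5],-1]
    - [[0,0,0],[0,0,-1],-1]
    - [[0,0,0],[0,0,-1],-1]
    - [[0,0,0],[0,0,0],-1]

```text
time: 5.75
ee_pos: [0.4478, -0.0496, -0.0124]
tool_rot: [3.14, 0.0, -1.572]
wrist_force: [-0.3, 0.0, -0.1]
finger_gap: 0.0852
```

```bash
python3 - <<'E'
from h import *
st();s=snap("side");crop(s,290,140,410,260,6,"b5")
E
```

```text
t 5.75 tcp [ 0.4478 -0.0496 -0.0124] rpy [ 3.14   0.    -1.572] F [-0.3  0.  -0.1] gap 0.0852 q [-0.29  0.08  2.12  0.    0.94  1.29]
```

View pics/b5.png

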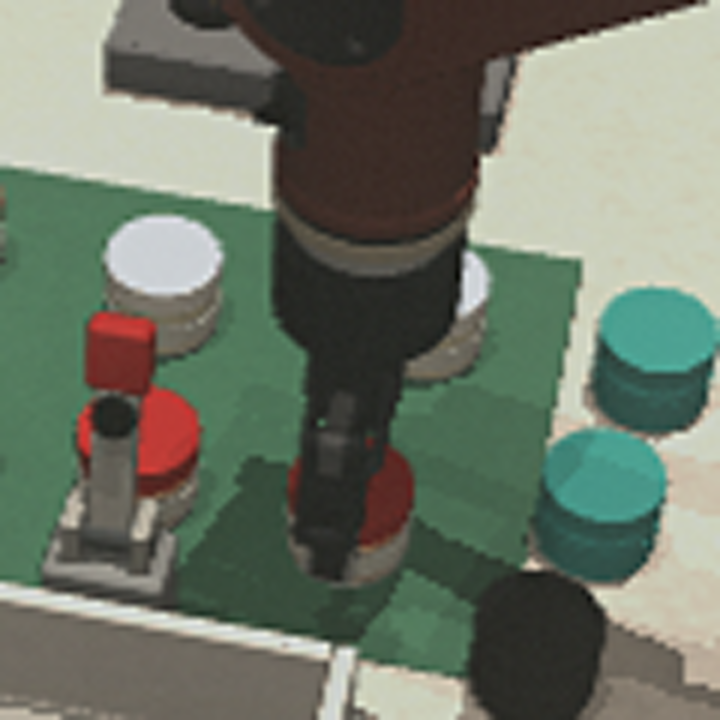

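Request:
play_rows:
  motion:
    - [[0,0,0],[0,0,-0.5],-1]
    - [[0,0,0],[0,0,-0.5],-1]
    - [[0,0,0],[0,0,0],0]
    - [[0,0,0],[0,0,0],0.6]
    - [[0,0,0],[0,0,0],0.6]
    - [[0,0,0],[0,0,0],0.6]
    - [[0,0,0],[0,0,0],0.6]
  force: 40

```text
time: 6.68
ee_pos: [0.4488, -0.0499, -0.0214]
tool_rot: [-3.141, -0.0, -1.572]
wrist_force: [-0.2, 0.0, 1.8]
finger_gap: 0.0529
```

The gap of 53 mm means it is held. Now lift, carry and rotate the jaws along x.

Request:
play_rows:
  motion:
    - [[0,0,0],[0,0,1],0.6]
    - [[0,0,0],[0,0,3],0.6]
    - [[0,0,0],[0,0,4],0.6]
    - [[0,0,0],[0,0,4],0.6]
    - [[0,0,10],[0,4,1],0.6]
    - [[0,0,10],[0,4,0],0.6]
    - [[0,0,10],[0,4,0],0.6]
    - [[0,0,10],[0,4,0],0.6]
    - [[0,0,10],[0,4,0],0.6]
    - [[0,0,10],[1,4,0],0.6]
    - [[0,0,10],[2,4,0],0.6]
    - [[0,0,10],[2,2.6,0],0.6]

```text
time: 8.18
ee_pos: [0.4984, 0.2581, 0.1087]
tool_rot: [-3.141, 0.0, -0.168]
wrist_force: [0.7, 0.7, -1.5]
finger_gap: 0.0528
```

```bash
python3 - <<'E'
from h import *
st();s=snap("side","b6");d=snap("top","a6")
for x in(d,s):
    for r in reds(x):print(r)
E
```

```text
t 8.18 tcp [0.4984 0.2581 0.1087] rpy [-3.141  0.    -0.168] F [ 0.7  0.7 -1.5] gap 0.0528 q [0.34 0.15 1.78 0.   1.21 0.51]
(array([387.5, 122. ]), np.int32(426), array([ 0.6627, -0.1792,  0.042 ]))
(array([289.1, 170.1]), np.int32(83), array([0.5529, 0.0358, 0.042 ]))
(array([331.9, 176. ]), np.int32(439), array([ 0.541 , -0.0577,  0.042 ]))
(array([305.5,  47.6]), np.int32(911), array([ 0.7581, -0.8471,  0.042 ]))
(array([535.9,  71.2]), np.int32(290), array([-0.069 , -0.8888,  0.042 ]))
(array([424.6, 102.5]), np.int32(97), array([ 0.2993, -0.6049,  0.042 ]))
```

View pics/b6.png

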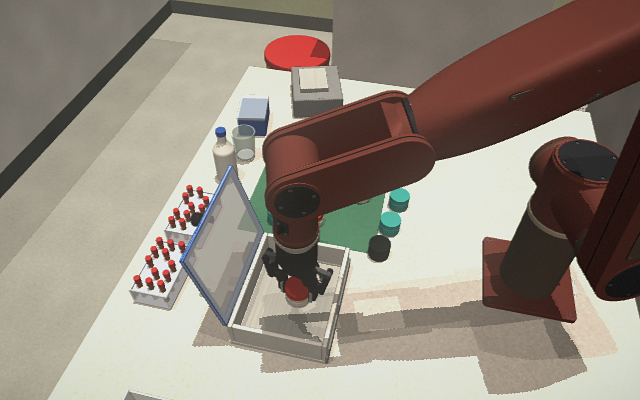

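Request:
play_rows:
  motion:
    - [[0,0,9.6],[1.7,-0.2,0],0.6]
    - [[0,0,0],[0,0,-2.5],0.6]
    - [[0,0,0],[0,0,-2.5],0.6]
    - [[0,0,0],[0,0,-2.5],0.6]
    - [[0,0,0],[0,0,-2],0.6]
    - [[0,0,0],[0,0,-1.3],0.6]
    - [[0,0,0],[0,0,-0.7],0.6]
    - [[0,0,0],[0,0,-0.3],0.6]
    - [[0,0,0],[0,0,0],0.6]
    - [[0,0,0],[0,0,0],-0.5]
    - [[0,0,0],[0,0,0],-0.8]
    - [[0,0,0],[0,0,0],-0.8]

```text
time: 9.78
ee_pos: [0.5157, 0.2544, -0.0093]
tool_rot: [-3.141, -0.001, -0.008]
wrist_force: [-0.6, 0.5, -0.3]
finger_gap: 0.0767
```

```bash
python3 - <<'E'
from h import *
st();s=snap("side");crop(s,200,170,380,370,4,"b7")
E
```

```text
t 9.78 tcp [ 0.5157  0.2544 -0.0093] rpy [-3.141e+00 -1.000e-03 -8.000e-03] F [-0.6  0.5 -0.3] gap 0.0767 q [ 0.32  0.34  1.8  -0.    0.99  0.33]
```

View pics/b7.png

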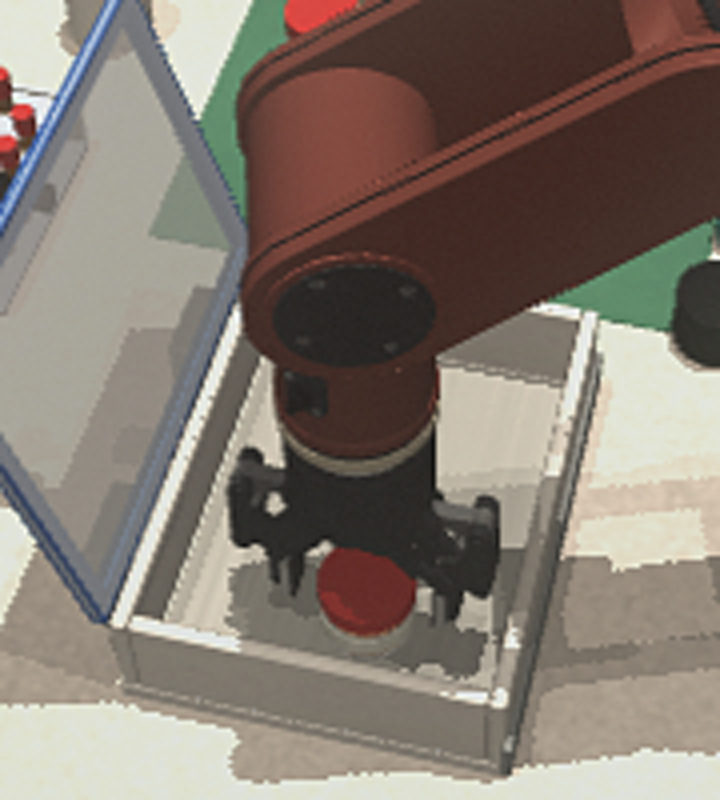

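Request:
play_rows:
  motion:
    - [[0,0,0],[0,0,1],-0.8]
    - [[0,0,0],[0,0,4],-0.8]
    - [[0,0,0],[0,0,4.5],-0.8]
    - [[0,0,0],[0,0,4.5],-1]
    - [[0,0,-10],[0.3,-3,4.5],-1]
    - [[0,0,-10],[0.3,-3,4.5],-1]
    - [[0,0,-10],[0.3,-4,0],-1]
    - [[0,0,-10],[0.3,-4,0],-1]
    - [[0,0,-10],[0.3,-4,0],-1]
    - [[0,0,-10],[0.3,-4,0],-1]
    - [[0,0,-10],[0.3,-4,0],-1]
    - [[0,0,-10],[0.3,-4,0],-1]

```text
time: 11.32
ee_pos: [0.5394, -0.047, 0.2212]
tool_rot: [-3.141, -0.0, -1.41]
wrist_force: [-0.4, 0.5, 0.2]
finger_gap: 0.0858
```

```bash
python3 - <<'E'
from h import *
st();s=snap("side","b8");d=snap("top","a8")
for x in(d,s):
    for r in reds(x):print(r)
E
```

```text
t 11.32 tcp [ 0.5394 -0.047   0.2212] rpy [-3.141 -0.    -1.41 ] F [-0.4  0.5  0.2] gap 0.0858 q [-0.23  0.01  1.72  0.    1.42  1.18]
(array([260.6,  76.8]), np.int32(423), array([0.7622, 0.1032, 0.042 ]))
(array([273.7,  71.8]), np.int32(382), array([0.7741, 0.0743, 0.042 ]))
(array([335.3,  63. ]), np.int32(1040), array([ 0.7964, -0.0628,  0.042 ]))
(array([387.3,  91.6]), np.int32(286), array([ 0.7318, -0.179 ,  0.042 ]))
(array([397.5,  99. ]), np.int32(335), array([ 0.7152, -0.2016,  0.042 ]))
(array([327.3,  91.7]), np.int32(345), array([ 0.73  , -0.0455,  0.042 ]))
(array([289.2, 170.9]), np.int32(72), array([0.5512, 0.0354, 0.042 ]))
(array([331.9, 176.4]), np.int32(397), array([ 0.5403, -0.0577,  0.042 ]))
(array([188.4, 185.8]), np.int32(433), array([0.516 , 0.2532, 0.042 ]))
(array([282.2, 260.6]), np.int32(1510), array([0.3574, 0.0465, 0.042 ]))
(array([204.6, 259.7]), np.int32(78), array([0.3576, 0.212 , 0.042 ]))
(array([216.1, 261.3]), np.int32(84), array([0.3544, 0.1874, 0.042 ]))
(array([350.3, 296.4]), np.int32(78), array([ 0.2838, -0.0991,  0.042 ]))
(array([337.8, 296.1]), np.int32(69), array([ 0.2843, -0.0728,  0.042 ]))
(array([255.9, 344.2]), np.int32(3689), array([0.1835, 0.0979, 0.042 ]))
(array([279.6,  52.7]), np.int32(652), array([ 0.8413, -0.789 ,  0.042 ]))
(array([280.1, 172.4]), np.int32(187), array([ 0.6644, -0.176 ,  0.042 ]))
(array([317.9, 209. ]), np.int32(64), array([ 0.5313, -0.0658,  0.042 ]))
(array([291.4, 314.5]), np.int32(407), array([0.5176, 0.25  , 0.042 ]))
```

View pics/b8.png

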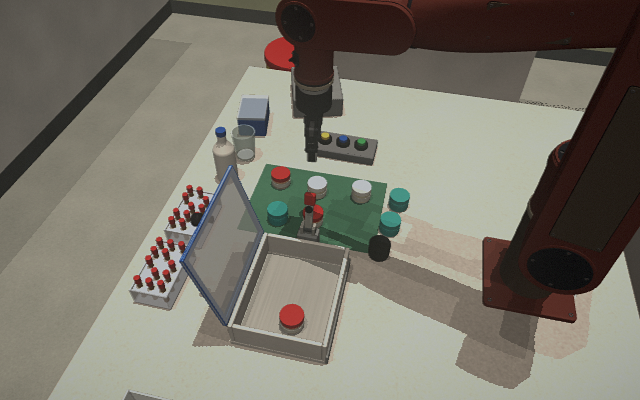

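View pics/a8.png

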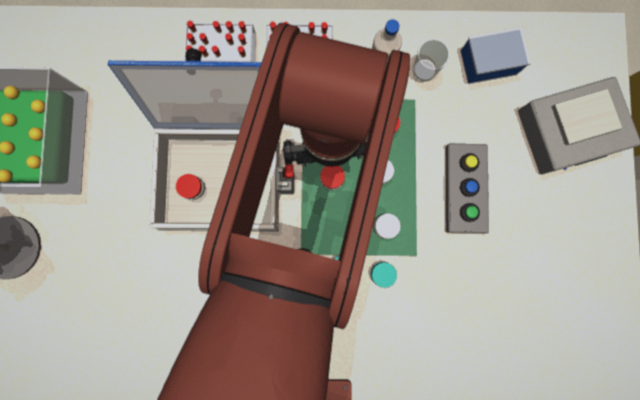

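Red2 stands in the box at top (188,186). Red1 is unmoved at (332,176). To keep the knuckles clear of the upright clamp, I'll use a jaw yaw of about -25° for this one.

Request:
play_rows:
  motion:
    - [[0,0,10],[0.1,-1.1,0],-1]
    - [[0,0,10],[0,0,0],-1]
    - [[0,0,10],[0,0,-2],-1]
    - [[0,0,10],[0,0,-3],-1]
    - [[0,0,10],[0,0,-3],-1]
    - [[0,0,6],[0,0,-3],-1]
    - [[0,0,0],[0,0,-3],-1]
    - [[0,0,0],[0,0,-3],-1]
    - [[0,0,0],[0,0,-2],-1]
    - [[0,0,0],[0,0,0],-1]

```text
time: 12.68
ee_pos: [0.5389, -0.0558, 0.0291]
tool_rot: [3.141, 0.003, -0.425]
wrist_force: [1.0, -0.6, 0.1]
finger_gap: 0.0858
```

```bash
python3 - <<'E'
from h import *
st();s=snap("side");crop(s,240,140,400,280,5,"b9")
E
```

```text
t 12.68 tcp [ 0.5389 -0.0558  0.0291] rpy [ 3.141e+00  3.000e-03 -4.250e-01] F [ 1.  -0.6  0.1] gap 0.0858 q [-0.25  0.22  1.88  0.    1.05  0.18]
```

View pics/b9.png

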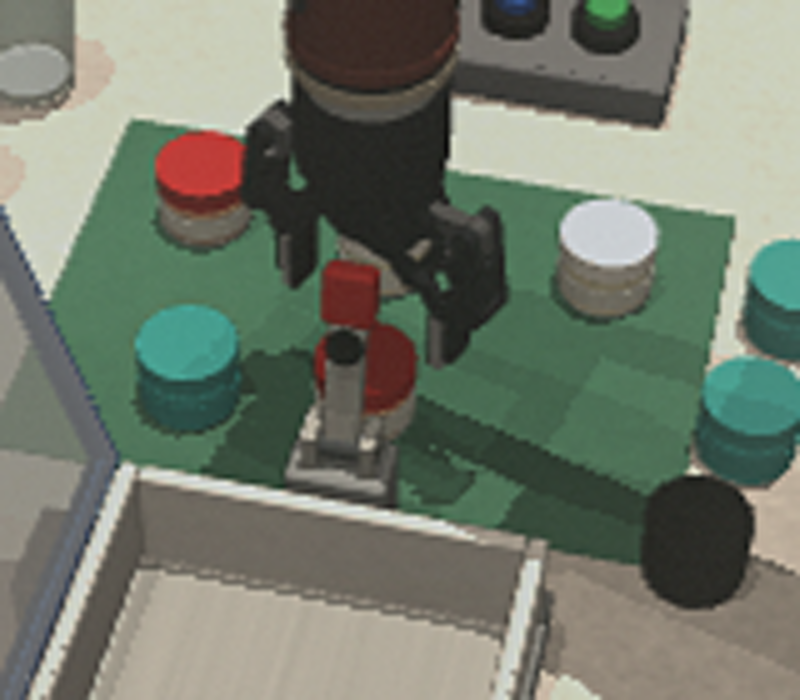

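Both fingers straddle the pot and clear the clamp and the turquoise pot. Continue down and grip.

Request:
play_rows:
  motion:
    - [[0,0,0],[0.1,-0.2,-1.5],-1]
    - [[0,0,0],[0,0,-1.5],-1]
    - [[0,0,0],[0,0,-1.2],-1]
    - [[0,0,0],[0,0,-0.8],-1]
    - [[0,0,0],[0,0,0],-1]
    - [[0,0,0],[0,0,0],0]
    - [[0,0,0],[0,0,0],0.6]
    - [[0,0,0],[0,0,0],0.6]
    - [[0,0,0],[0,0,0],0.6]
    - [[0,0,0],[0,0,0],0.6]

```text
time: 13.98
ee_pos: [0.5422, -0.059, -0.0189]
tool_rot: [-3.141, -0.002, -0.427]
wrist_force: [-0.5, 0.0, 6.2]
finger_gap: 0.053
```

Request:
play_rows:
  motion:
    - [[0,0,0],[0,0,1],0.6]
    - [[0,0,0],[0,0,3],0.6]
    - [[0,0,0],[0,0,4],0.6]
    - [[0,0,0],[0,0,5],0.6]
    - [[0,0,0],[0,0,5],0.6]
    - [[0,0,0],[0,0,5],0.6]
    - [[0,0,5],[-0.4,4,0.5],0.6]
    - [[0,0,5],[-0.4,4.2,0],0.6]
    - [[0,0,5],[-0.4,4.2,0],0.6]
    - [[0,0,5],[-0.5,4.2,0],0.6]
    - [[0,0,4.5],[-0.5,4.2,0],0.6]
    - [[0,0,0],[-0.5,4.2,0],0.6]

```text
time: 15.48
ee_pos: [0.5137, 0.1925, 0.2154]
tool_rot: [3.141, 0.0, 0.001]
wrist_force: [0.5, -0.3, -0.6]
finger_gap: 0.0527
```

```bash
python3 - <<'E'
from h import *
st();s=snap("side","b10")
E
```

```text
t 15.47 tcp [0.5137 0.1925 0.2154] rpy [3.141e+00 0.000e+00 1.000e-03] F [ 0.5 -0.3 -0.6] gap 0.0527 q [ 0.21  0.03  1.71 -0.    1.41  0.21]
```

View pics/b10.png

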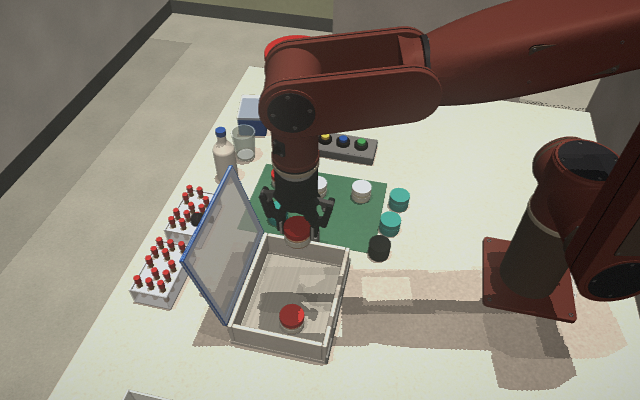

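Request:
play_rows:
  motion:
    - [[0,0,0],[0.1,-0.4,-4],0.6]
    - [[0,0,0],[0,0,-4],0.6]
    - [[0,0,0],[0,0,-4],0.6]
    - [[0,0,0],[0,0,-3.5],0.6]
    - [[0,0,0],[0,0,-2.5],0.6]
    - [[0,0,0],[0,0,-2],0.6]
    - [[0,0,0],[0,0,-1.2],0.6]
    - [[0,0,0],[0,0,-0.8],0.6]
    - [[0,0,0],[0,0,-0.2],0.6]
    - [[0,0,0],[0,0,0],0.6]
    - [[0,0,0],[0,0,0],-0.5]
    - [[0,0,0],[0,0,0],-0.8]

```text
time: 17.02
ee_pos: [0.516, 0.1873, -0.0061]
tool_rot: [-3.141, -0.001, 0.001]
wrist_force: [0.8, 0.0, -0.1]
finger_gap: 0.077
```

Request:
play_rows:
  motion:
    - [[0,0,0],[0,0,0],-0.8]
    - [[0,0,0],[0,0,2],-0.8]
    - [[0,0,0],[0,0,4.5],-0.8]
    - [[0,0,0],[0,0,5],-0.8]
    - [[0,0,0],[0,0,5],-1]
    - [[0,0,0],[0,0,5],-1]

```text
time: 17.77
ee_pos: [0.5152, 0.1872, 0.2101]
tool_rot: [-3.141, -0.0, 0.001]
wrist_force: [0.3, -0.3, 0.7]
finger_gap: 0.0854
```

```bash
python3 - <<'E'
from h import *
st();s=snap("side","b11")
for x in(snap("top"),s):
    for r in reds(x):
        if r[0][1]>100: print(r)
E
```

```text
t 17.77 tcp [0.5152 0.1872 0.2101] rpy [-3.141e+00 -0.000e+00  1.000e-03] F [ 0.3 -0.3  0.7] gap 0.0854 q [0.2  0.03 1.72 0.   1.4  0.2 ]
(array([387.4, 122.2]), np.int32(424), array([ 0.6623, -0.1789,  0.042 ]))
(array([289. , 170.3]), np.int32(83), array([0.5526, 0.0359, 0.042 ]))
(array([124.1, 236.3]), np.int32(656), array([0.4054, 0.3861, 0.042 ]))
(array([191.4, 184.4]), np.int32(277), array([0.5191, 0.247 , 0.042 ]))
(array([215.2, 185.9]), np.int32(353), array([0.5164, 0.1952, 0.042 ]))
(array([112.3, 229.9]), np.int32(255), array([0.4187, 0.4123, 0.042 ]))
(array([ 83.4, 283.8]), np.int32(93), array([0.3043, 0.4664, 0.042 ]))
(array([116.4, 283.3]), np.int32(100), array([0.3061, 0.3967, 0.042 ]))
(array([ 65.7, 306.2]), np.int32(158), array([0.2574, 0.5006, 0.042 ]))
(array([301.6, 293.7]), np.int32(117), array([0.5091, 0.1937, 0.042 ]))
(array([291.3, 314.3]), np.int32(413), array([0.5179, 0.2496, 0.042 ]))
```

View pics/b11.png

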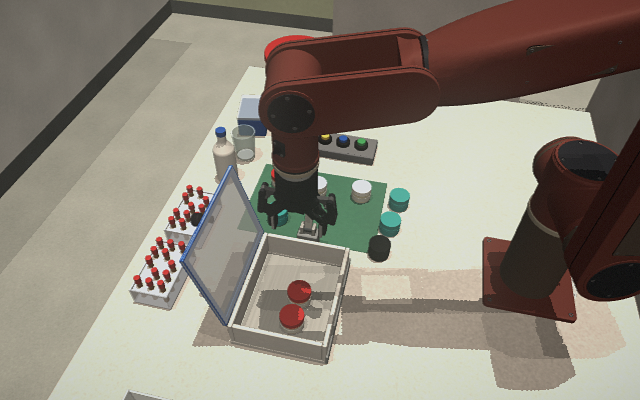

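Request:
play_rows:
  motion:
    - [[0,0,0],[0,-4.5,0],-1]
    - [[0,0,0],[0,-4.5,0],-1]
    - [[0,0,0],[0,-4.5,0],-1]
    - [[0,0,0],[0,-4.5,0],-1]
    - [[0,0,0],[3,-4.5,0],-1]
    - [[0,0,0],[4,-4.5,0],-1]
    - [[0,0,0],[4,-4.7,-2],-1]
    - [[0,0,0],[3.7,-4.7,-3],-1]
    - [[0,0,0],[0,0,-4],-1]
    - [[0,0,0],[0,0,-4],-1]
    - [[0,0,0],[0,0,-3],-1]
    - [[0,0,0],[0,0,0],-1]

```text
time: 19.38
ee_pos: [0.6553, -0.1708, 0.0466]
tool_rot: [-3.139, 0.007, 0.0]
wrist_force: [-0.0, 0.5, 0.3]
finger_gap: 0.0852
```

```bash
python3 - <<'E'
from h import *
st();s=snap("side");crop(s,220,100,380,240,5,"b12")
for r in reds(s): print(r)
E
```

```text
t 19.38 tcp [ 0.6553 -0.1708  0.0466] rpy [-3.139  0.007  0.   ] F [-0.   0.5  0.3] gap 0.0852 q [-0.37  0.49  1.49 -0.    1.18 -0.37]
(array([298.8, 289.4]), np.int32(334), array([0.5179, 0.1842, 0.042 ]))
(array([290.9, 313.6]), np.int32(318), array([0.5192, 0.2481, 0.042 ]))
```

View pics/b12.png

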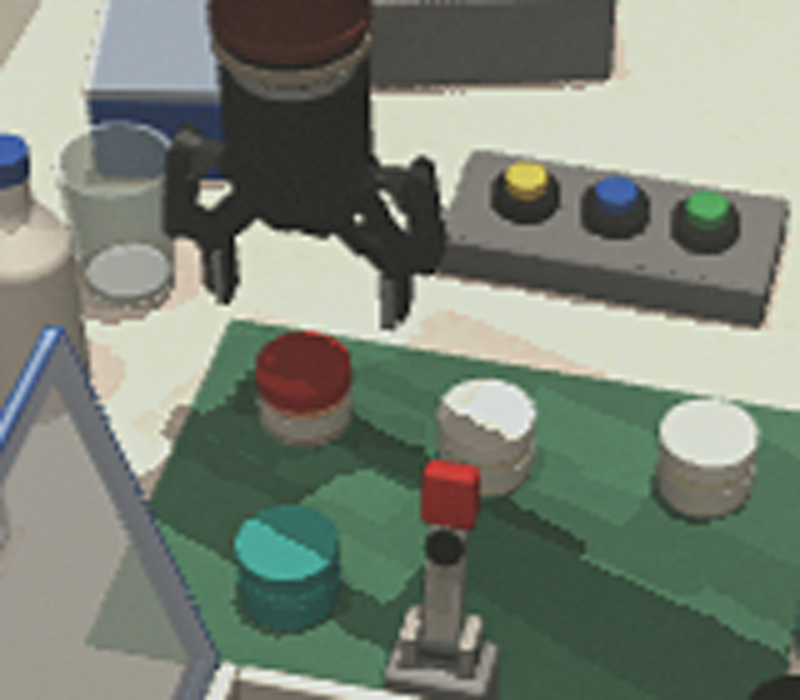

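Request:
play_rows:
  motion:
    - [[0,0,0],[0.4,-0.4,-1],-1]
    - [[0,0,0],[0,0,-1],-1]
    - [[0,0,0],[0,0,0],-1]

```text
time: 19.8
ee_pos: [0.662, -0.1758, 0.0303]
tool_rot: [-3.141, 0.001, 0.0]
wrist_force: [-1.0, 0.1, -0.8]
finger_gap: 0.0852
```

```bash
python3 - <<'E'
from h import *
st();s=snap("side");crop(s,220,100,380,240,5,"b13")
E
```

```text
t 19.8 tcp [ 0.662  -0.1758  0.0303] rpy [-3.141e+00  1.000e-03  0.000e+00] F [-1.   0.1 -0.8] gap 0.0852 q [-0.37  0.52  1.48  0.    1.15 -0.38]
```

View pics/b13.png

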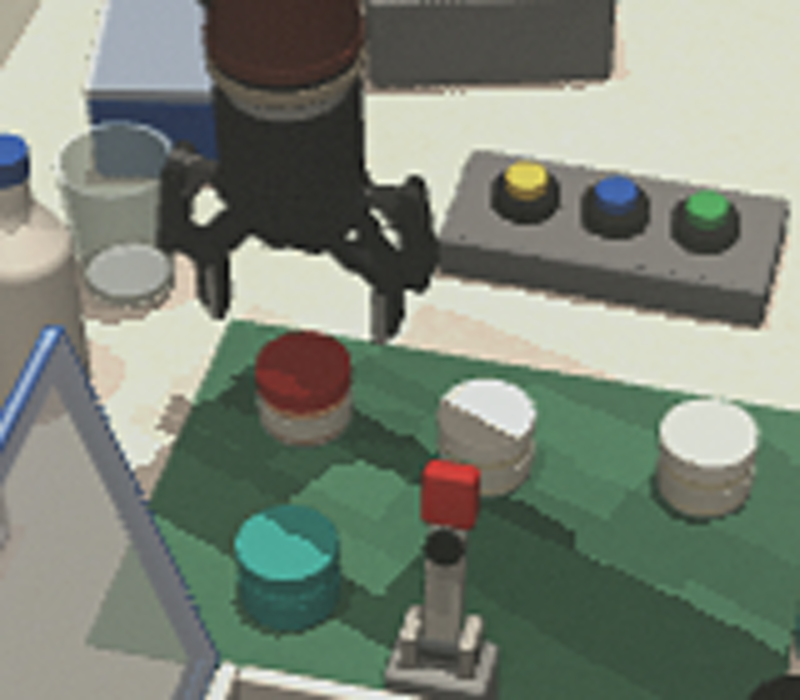

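Request:
play_rows:
  motion:
    - [[0,0,0],[0,-0.1,-1.5],-1]
    - [[0,0,0],[0,0,-1.5],-1]
    - [[0,0,0],[0,0,-1.2],-1]
    - [[0,0,0],[0,0,-0.8],-1]
    - [[0,0,0],[0,0,0],-1]
    - [[0,0,0],[0,0,0],0]
    - [[0,0,0],[0,0,0],0.6]
    - [[0,0,0],[0,0,0],0.6]
    - [[0,0,0],[0,0,0],0.6]
    - [[0,0,0],[0,0,0],0.6]

```text
time: 21.1
ee_pos: [0.6634, -0.1773, -0.0179]
tool_rot: [3.141, -0.002, 0.001]
wrist_force: [-0.4, -0.3, 5.2]
finger_gap: 0.053
```

Request:
play_rows:
  motion:
    - [[0,0,0],[0,0,1],0.6]
    - [[0,0,0],[0,0,3],0.6]
    - [[0,0,0],[0,0,4.5],0.6]
    - [[0,0,0],[0,0,5],0.6]
    - [[0,0,0],[0,0,5],0.6]
    - [[0,0,0],[-2,2,5],0.6]
    - [[0,0,0],[-4,3,0],0.6]
    - [[0,0,0],[-4,3,0],0.6]
    - [[0,0,0],[-4,4,0],0.6]
    - [[0,0,0],[-0.8,4.5,0],0.6]
    - [[0,0,0],[0,4.5,0],0.6]
    - [[0,0,0],[0,4.5,0],0.6]

```text
time: 22.6
ee_pos: [0.5138, 0.0794, 0.2162]
tool_rot: [-3.142, 0.0, 0.0]
wrist_force: [0.3, 0.6, -0.6]
finger_gap: 0.0533
```

Request:
play_rows:
  motion:
    - [[0,0,0],[0,4.5,0],0.6]
    - [[0,0,0],[0,0,0],0.6]

```text
time: 22.85
ee_pos: [0.5136, 0.1257, 0.2159]
tool_rot: [-3.141, 0.001, 0.005]
wrist_force: [0.2, -0.9, -0.9]
finger_gap: 0.0531
```

```bash
python3 - <<'E'
from h import *
st();s=snap("side","b14")
E
```

```text
t 22.85 tcp [0.5136 0.1257 0.2159] rpy [-3.141e+00  1.000e-03  5.000e-03] F [ 0.2 -0.9 -0.9] gap 0.0531 q [ 0.09 -0.02  1.76  0.    1.41  0.09]
```

View pics/b14.png

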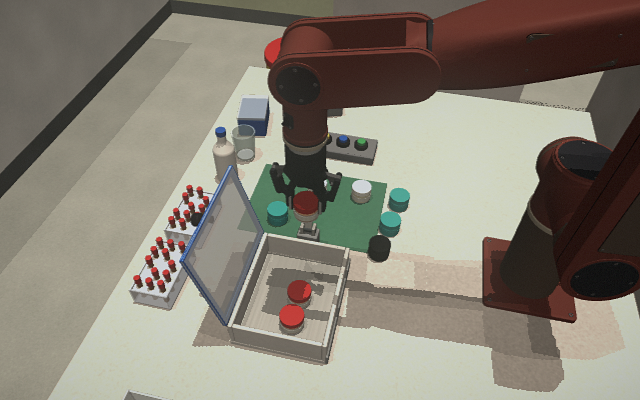

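Request:
play_rows:
  motion:
    - [[0,0,0],[0.1,-0.2,-4],0.6]
    - [[0,0,0],[0,0,-4],0.6]
    - [[0,0,0],[0,0,-4],0.6]
    - [[0,0,0],[0,0,-3.5],0.6]
    - [[0,0,0],[0,0,-2.5],0.6]
    - [[0,0,0],[0,0,-2],0.6]
    - [[0,0,0],[0,0,-1.2],0.6]
    - [[0,0,0],[0,0,-0.8],0.6]
    - [[0,0,0],[0,0,-0.2],0.6]
    - [[0,0,0],[0,0,0],0.6]
    - [[0,0,0],[0,0,0],-0.5]
    - [[0,0,0],[0,0,0],-0.8]

```text
time: 24.4
ee_pos: [0.5161, 0.1212, -0.0054]
tool_rot: [-3.142, -0.001, 0.001]
wrist_force: [0.6, 0.1, 0.9]
finger_gap: 0.0767
```

Request:
play_rows:
  motion:
    - [[0,0,0],[0,0,0],-0.8]
    - [[0,0,0],[0,0,2],-0.8]
    - [[0,0,0],[0,0,4.5],-0.8]
    - [[0,0,0],[0,0,5],-0.8]
    - [[0,0,0],[0,0,5],0.5]
    - [[0,0,0],[0,0,5],1]
    - [[0,0,0],[-4,0,4],1]
    - [[0,0,0],[-4,0,4],1]

```text
time: 25.4
ee_pos: [0.4345, 0.121, 0.2904]
tool_rot: [-3.141, -0.0, 0.0]
wrist_force: [-0.2, 0.5, 0.1]
finger_gap: 0.0032
```

```bash
python3 - <<'E'
from h import *
st();s=snap("side","b15");d=snap("top","a15")
for x in(d,s):
    for r in reds(x):
        if r[0][1]>100: print(r)
E
```

```text
t 25.4 tcp [0.4345 0.121  0.2904] rpy [-3.141 -0.     0.   ] F [-0.2  0.5  0.1] gap 0.0032 q [ 0.1  -0.25  1.83  0.    1.57  0.1 ]
(array([289. , 170.2]), np.int32(84), array([0.5527, 0.0358, 0.042 ]))
(array([151. , 236.8]), np.int32(1005), array([0.4049, 0.3286, 0.042 ]))
(array([136.6, 228. ]), np.int32(649), array([0.4235, 0.3604, 0.042 ]))
(array([220.4, 185.2]), np.int32(308), array([0.518, 0.184, 0.042]))
(array([250.3, 186.7]), np.int32(434), array([0.5155, 0.119 , 0.042 ]))
(array([111.3, 187. ]), np.int32(161), array([0.5115, 0.4198, 0.042 ]))
(array([304.2, 262.3]), np.int32(179), array([0.5245, 0.1081, 0.042 ]))
(array([294.9, 289.4]), np.int32(214), array([0.5265, 0.1862, 0.042 ]))
(array([291.1, 314.8]), np.int32(398), array([0.518 , 0.2507, 0.042 ]))
```

View pics/b15.png

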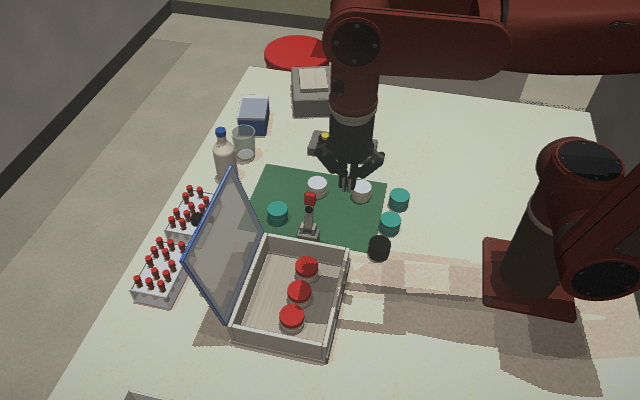

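View pics/a15.png

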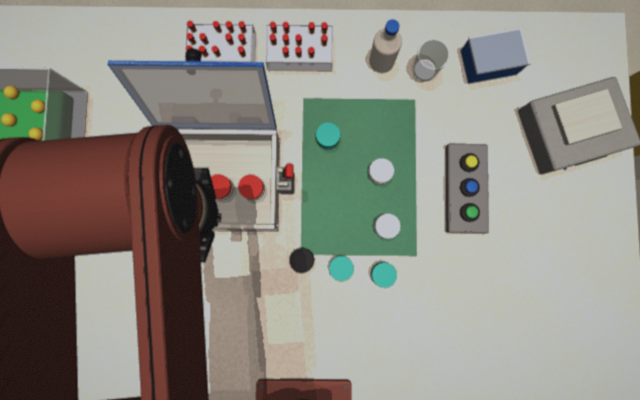

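All three red pots stand in the box at side (304,265), (297,291) and (291,316), and no other red pot is visible. Now I'll bring the shut fingers behind the lid, off to the +y side of the knob.

Request:
play_rows:
  motion:
    - [[0,0,-10],[0,2,4],1]
    - [[0,0,-10],[2,2,2],1]
    - [[0,0,-10],[4,2,0],1]
    - [[0,0,-10],[4,2,0],1]
    - [[0,0,-10],[4,2,0],1]
    - [[0,0,-10],[4,2,0],1]
    - [[0,0,-10],[4,2,0],1]
    - [[0,0,-10],[4,1,0],1]
    - [[0,0,-10],[4,0,0],1]
    - [[0,0,0],[1,0,0],1]
    - [[0,0,0],[0,0,0],1]

```text
time: 26.88
ee_pos: [0.7461, 0.2707, 0.3462]
tool_rot: [3.139, -0.001, -1.571]
wrist_force: [-0.0, 0.4, 0.4]
finger_gap: 0.0001
```

```bash
python3 - <<'E'
from h import *
st();s=snap("side","b16");d=snap("top","a16")
E
```

```text
t 26.88 tcp [0.7461 0.2707 0.3462] rpy [ 3.139e+00 -1.000e-03 -1.571e+00] F [-0.   0.4  0.4] gap 0.0001 q [ 0.25  0.64  0.71 -0.    1.8   1.82]
```

View pics/b16.png

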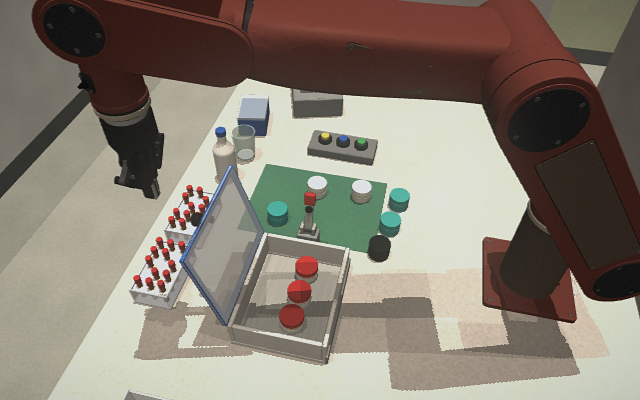

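View pics/a16.png

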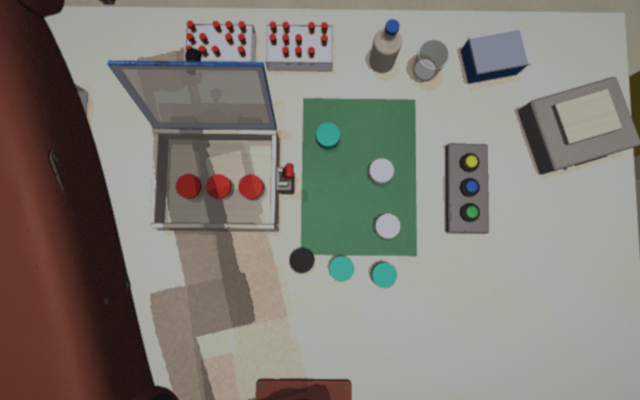

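```bash
python3 - <<'E'
from h import *
s=cal("side")
for z in(.346,.378,.40):print(z,proj(s,(.7461,.2707,z)).round(1))
for y in(.061,.321):print(proj(s,(.698,y,.276)).round(1))
im=cv2.imread("pics/b16.png")[80:220,80:260];cv2.imwrite("pics/b16c.png",cv2.resize(im,None,fx=4,fy=4,interpolation=cv2.INTER_CUBIC))
E
```

```text
0.346 [157.5 207.9]
0.378 [153.3 195.2]
0.4 [150.3 186.1]
[229.2 163.7]
[179.  259.5]
```

View pics/b16c.png

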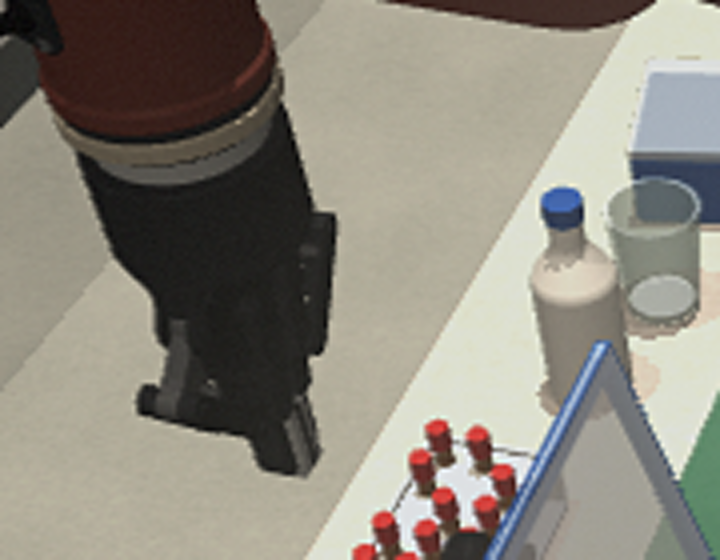

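The tip is at (152,196), matching the prediction with the 32 mm correction. The lid edge ends also project where they are seen. Lower behind the lid and start pulling.

Request:
play_rows:
  motion:
    - [[0,0,0],[0,0,-3],1]
    - [[0,0,0],[0,0,-4],1]
    - [[0,0,0],[0,0,-4],1]
    - [[0,0,0],[0,0,-2.5],1]
    - [[0,0,0],[-1,0,0],1]
    - [[0,0,0],[-1.5,0,0],1]
    - [[0,0,0],[-1.5,0,0],1]
    - [[0,0,0],[-1.5,0,0],1]
    - [[0,0,0],[-1.5,0,0],1]
    - [[0,0,0],[-1.5,0,0],1]

```text
time: 28.22
ee_pos: [0.661, 0.2716, 0.2183]
tool_rot: [-3.135, 0.002, -1.57]
wrist_force: [1.4, -0.0, 1.2]
finger_gap: -0.0
```

```bash
python3 - <<'E'
from h import *
st();s=snap("side","b17")
E
```

```text
t 28.23 tcp [0.661  0.2716 0.2183] rpy [-3.135e+00  2.000e-03 -1.570e+00] F [ 1.4 -0.   1.2] gap -0.0 q [ 0.28  0.42  1.24 -0.    1.47  1.85]
```

View pics/b17.png

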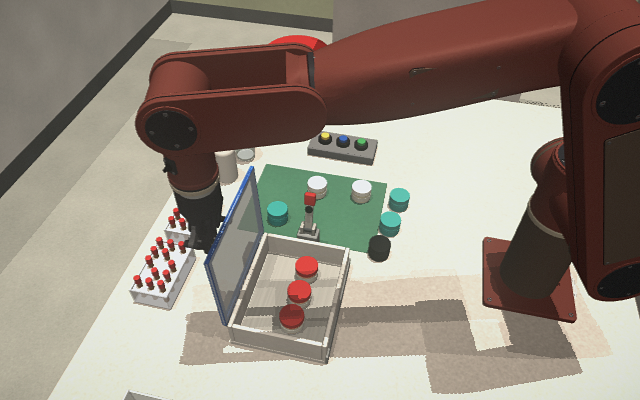

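Request:
play_rows:
  motion:
    - [[0,0,0],[-1.7,0,0.3],1]
    - [[0,0,0],[-1.7,0,0.3],1]
    - [[0,0,0],[-1.7,0,0.3],1]
    - [[0,0,0],[-2,0,-0.2],1]
    - [[0,0,0],[-2,0,-0.3],1]
    - [[0,0,0],[-2,0,-0.6],1]
    - [[0,0,0],[-2,0,-1.4],1]
    - [[0,0,0],[-1.9,0,-1.7],1]
    - [[0,0,0],[-1.9,0,-1.9],1]
    - [[0,0,0],[0,0,0],1]

```text
time: 29.52
ee_pos: [0.49, 0.2711, 0.1624]
tool_rot: [3.141, -0.0, -1.569]
wrist_force: [0.2, -0.1, 0.5]
finger_gap: 0.0002
```

```bash
python3 - <<'E'
from h import *
st();s=snap("side","b18")
E
```

```text
t 29.52 tcp [0.49   0.2711 0.1624] rpy [ 3.141 -0.    -1.569] F [ 0.2 -0.1  0.5] gap 0.0002 q [0.36 0.1  1.74 0.   1.31 1.93]
```

View pics/b18.png

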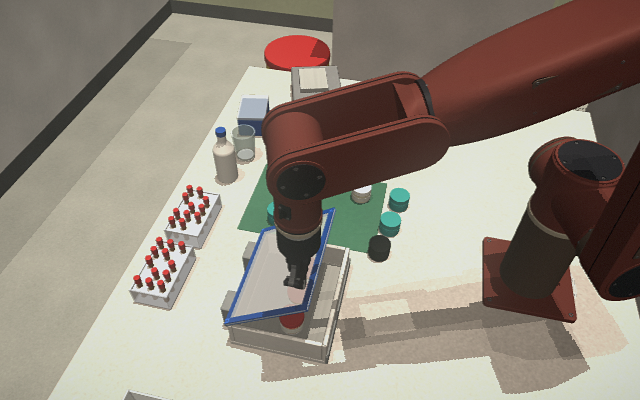

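The lid is following and is about 40° open. Continue down to shut.

Request:
play_rows:
  motion:
    - [[0,0,0],[-1,0,-1.8],1]
    - [[0,0,0],[-1,0,-1.8],1]
    - [[0,0,0],[-0.7,0,-1.8],1]
    - [[0,0,0],[-0.5,0,-1.8],1]
    - [[0,0,0],[-0.4,0,-1.6],1]
    - [[0,0,0],[-0.2,0,-1.2],1]
    - [[0,0,0],[0,0,-0.8],1]
    - [[0,0,0],[0,0,-0.4],1]
    - [[0,0,0],[0,0,-0.2],1]
    - [[0,0,0],[0,0,0],1]

```text
time: 30.82
ee_pos: [0.4532, 0.271, 0.0512]
tool_rot: [3.14, -0.001, -1.57]
wrist_force: [-13.5, -6.3, 26.6]
finger_gap: 0.0
```

```bash
python3 - <<'E'
from h import *
st();s=snap("side","b19")
E
```

```text
t 30.82 tcp [0.4532 0.271  0.0512] rpy [ 3.14e+00 -1.00e-03 -1.57e+00] F [-13.5  -6.3  26.6] gap 0.0 q [ 0.39  0.15  1.9  -0.    1.09  1.96]
```

View pics/b19.png

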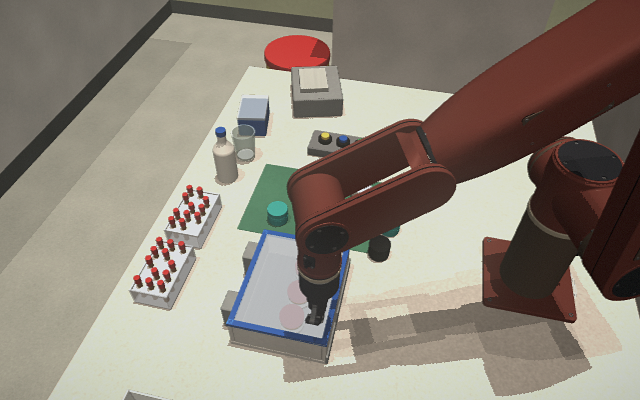

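The lid is flat: the TCP stopped at exactly the height predicted for shut, with 27 N of push, and the picture shows the blue edging flush on the box at (230-345,235-345). Lift and go to the far (-y) side of the clamp.

Request:
play_rows:
  motion:
    - [[0,0,0],[0,0,2],1]
    - [[0,0,0],[0,0,5],1]
    - [[0,0,0],[0,0,5],1]
    - [[0,0,10],[0,0,5],1]
    - [[0,0,10],[0.8,-4.2,3],1]
    - [[0,0,10],[1,-4.2,0],1]
    - [[0,0,10],[1,-4.2,0],1]
    - [[0,0,10],[1,-4.2,0],1]
    - [[0,0,10],[1,-4.2,0],1]
    - [[0,0,10],[1,-4.2,0],1]
    - [[0,0,10],[1,-4.2,0],1]
    - [[0,0,10],[0.9,-4.2,0],1]

```text
time: 32.38
ee_pos: [0.531, -0.0666, 0.2483]
tool_rot: [3.141, -0.001, 0.006]
wrist_force: [0.0, 0.6, 0.2]
finger_gap: -0.0001
```

```bash
python3 - <<'E'
from h import *
st();s=snap("side","b20");snap("top","a20")
E
```

```text
t 32.38 tcp [ 0.531  -0.0666  0.2483] rpy [ 3.141e+00 -1.000e-03  6.000e-03] F [0.  0.6 0.2] gap -0.0001 q [-0.27 -0.03  1.7   0.    1.47 -0.28]
```

View pics/b20.png

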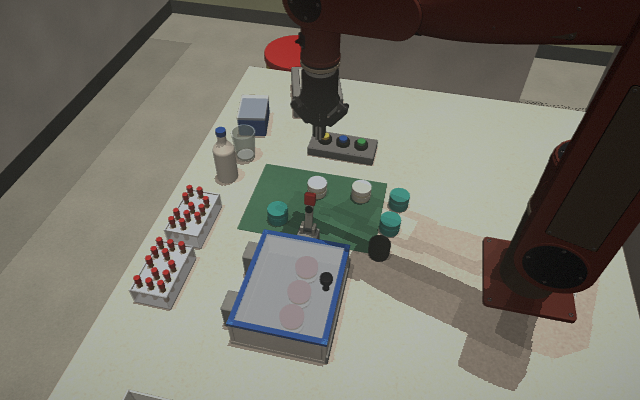

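View pics/a20.png

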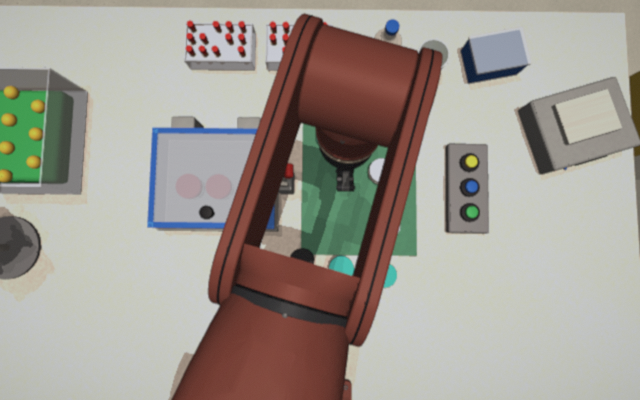

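The lid lies flush in both views. Lower beside the clamp and push it over.

Request:
play_rows:
  motion:
    - [[0,0,0],[0,0,-3],1]
    - [[0,0,0],[0,0,-4],1]
    - [[0,0,0],[0,1,-3],1]
    - [[0,0,0],[0,2,-2],1]
    - [[0,0,0],[0,2,0],1]
    - [[0,0,0],[0,1.5,0],1]
    - [[0,0,0],[0,1,0],1]
    - [[0,0,0],[0,1,0],1]
    - [[0,0,0],[0,1,0],1]
    - [[0,0,0],[0,1,0.2],1]
    - [[0,0,0],[0,1,0.2],1]
    - [[0,0,0],[0,1,0],1]

```text
time: 33.98
ee_pos: [0.5305, 0.0607, 0.1321]
tool_rot: [3.142, -0.0, 0.0]
wrist_force: [0.3, -1.7, -0.3]
finger_gap: 0.0001
```

```bash
python3 - <<'E'
from h import *
st();s=snap("side");crop(s,220,120,400,300,4,"b21")
E
```

```text
t 33.98 tcp [0.5305 0.0607 0.1321] rpy [ 3.142 -0.     0.   ] F [ 0.3 -1.7 -0.3] gap 0.0001 q [-0.03  0.06  1.83 -0.    1.25 -0.03]
```

View pics/b21.png

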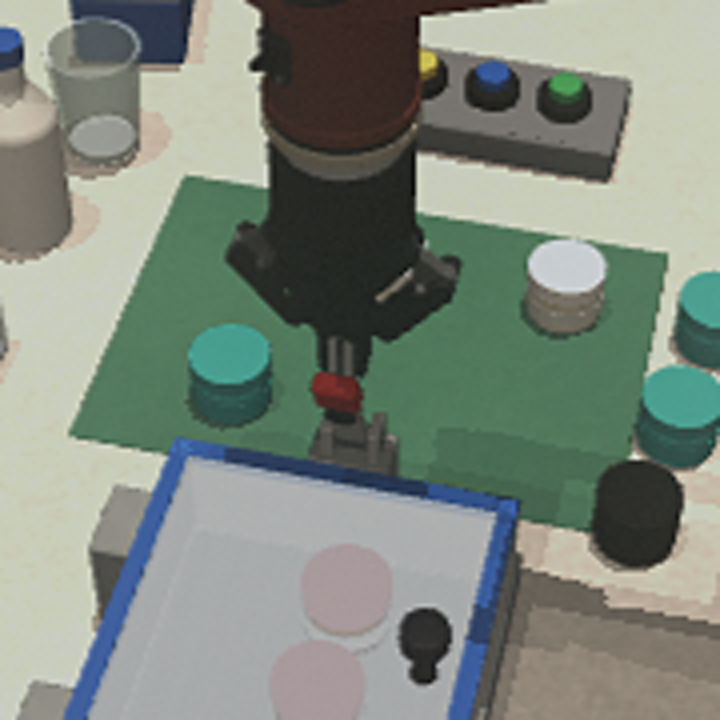

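Request:
play_rows:
  motion:
    - [[0,0,0],[0,1.2,-0.3],1]
    - [[0,0,0],[0,1.2,-0.6],1]
    - [[0,0,0],[0,1.2,-1.1],1]
    - [[0,0,0],[0,1.2,-1.4],1]
    - [[0,0,0],[0,0.8,-1.5],1]
    - [[0,0,0],[0,0.4,-1.2],1]
    - [[0,0,0],[0,0.2,-0.5],1]
    - [[0,0,0],[0,0,-0.3],1]
    - [[0,0,0],[0,0,0],1]

```text
time: 35.15
ee_pos: [0.5304, 0.1211, 0.0674]
tool_rot: [3.14, 0.002, 0.001]
wrist_force: [-18.2, -6.4, 36.7]
finger_gap: 0.0002
```

```bash
python3 - <<'E'
from h import *
st();s=snap("side");crop(s,220,120,400,300,4,"b22")
E
```

```text
t 35.15 tcp [0.5304 0.1211 0.0674] rpy [3.14e+00 2.00e-03 1.00e-03] F [-18.2  -6.4  36.7] gap 0.0002 q [ 0.08  0.17  1.85 -0.    1.13  0.08]
```

View pics/b22.png

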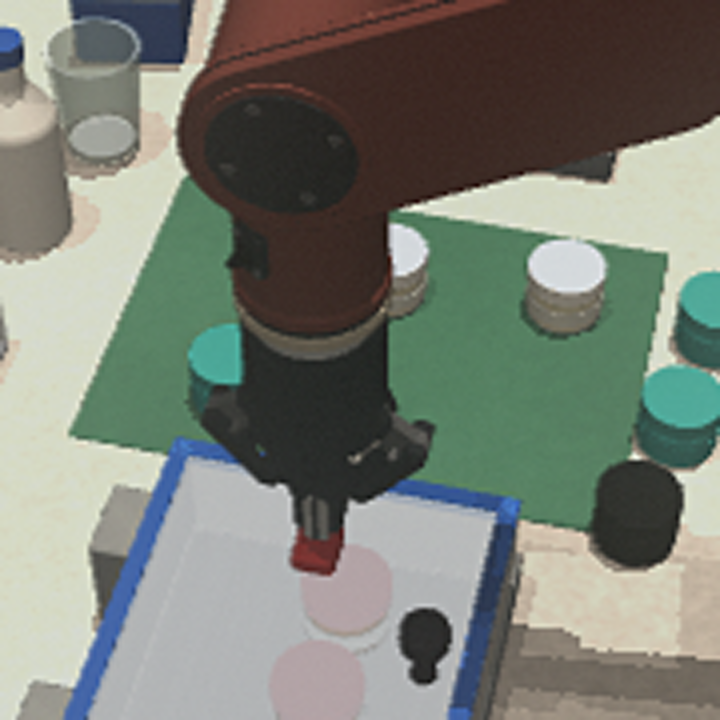

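The clamp is down: the z stop matches the prediction for flat. The push was 37 N, so I'll back off. Then I'll check its angle and the key positions in both cameras.

Request:
play_rows:
  motion:
    - [[0,0,0],[0,0,1.5],1]
    - [[0,0,0],[0,0,4],1]
    - [[0,0,0],[0,0,4],1]
    - [[0,0,0],[0,-4.5,4],1]
    - [[0,0,0],[0,-4.5,1],1]
    - [[0,0,0],[0,-4.5,0],1]
    - [[0,0,0],[0,-4.5,0],1]
    - [[0,0,0],[0,-4.5,0],1]
    - [[0,0,0],[0,-4.5,0],1]
    - [[0,0,0],[0,-4.5,0],1]
    - [[0,0,0],[0,-4.5,0],1]
    - [[0,0,0],[0,0,0],1]

```text
time: 36.7
ee_pos: [0.53, -0.2408, 0.2073]
tool_rot: [3.141, 0.001, -0.004]
wrist_force: [0.3, 0.1, -0.8]
finger_gap: -0.0003
```

```bash
python3 - <<'E'
from h import *
st();s=snap("side");crop(s,200,200,380,370,4,"b23");d=snap("top","a23")
c=cal("side")
for p in((325,136),(343.4,138.6),(361.6,141.6)):print(ray(c,*p,.052).round(4))
for z in (.093,.1):print("tab exp",((proj(c,(.53,.128,z))-(200,200))*4).round(),proj(cal("top"),(.53,.128,z)).round(1))
for x in(d,s):
    for r in reds(x):print(r)
E
```

```text
t 36.7 tcp [ 0.53   -0.2408  0.2073] rpy [ 3.141e+00  1.000e-03 -4.000e-03] F [ 0.3  0.1 -0.8] gap -0.0003 q [-0.56  0.11  1.63 -0.    1.4  -0.56]
[ 0.5749 -0.3487  0.052 ]
[ 0.5194 -0.3498  0.052 ]
[ 0.4647 -0.3489  0.052 ]
tab exp [398. 221.] [241.9 176.6]
tab exp [398. 213.] [241.2 176. ]
(array([463. , 115.9]), np.int32(958), array([ 0.6787, -0.3463,  0.042 ]))
(array([471.9, 122.5]), np.int32(972), array([ 0.6639, -0.3657,  0.042 ]))
(array([555.6,  87. ]), np.int32(1223), array([ 0.7472, -0.5543,  0.042 ]))
(array([541.5, 109.1]), np.int32(268), array([ 0.6963, -0.5209,  0.042 ]))
(array([564.3, 197.7]), np.int32(1256), array([ 0.4994, -0.563 ,  0.042 ]))
(array([574.1, 202.9]), np.int32(1122), array([ 0.4882, -0.5837,  0.042 ]))
(array([240.8, 177. ]), np.int32(131), array([0.5366, 0.1404, 0.042 ]))
(array([472.1, 249. ]), np.int32(1523), array([ 0.3865, -0.3598,  0.042 ]))
(array([404.1, 348.8]), np.int32(7606), array([ 0.1771, -0.2125,  0.042 ]))
(array([512.6, 296.3]), np.int32(70), array([ 0.2877, -0.4437,  0.042 ]))
(array([524.9, 299.4]), np.int32(78), array([ 0.2815, -0.4697,  0.042 ]))
(array([292.1,  51.5]), np.int32(1430), array([ 0.7992, -0.8087,  0.042 ]))
(array([299. , 255.2]), np.int32(105), array([0.5417, 0.0906, 0.042 ]))
```

View pics/b23.png

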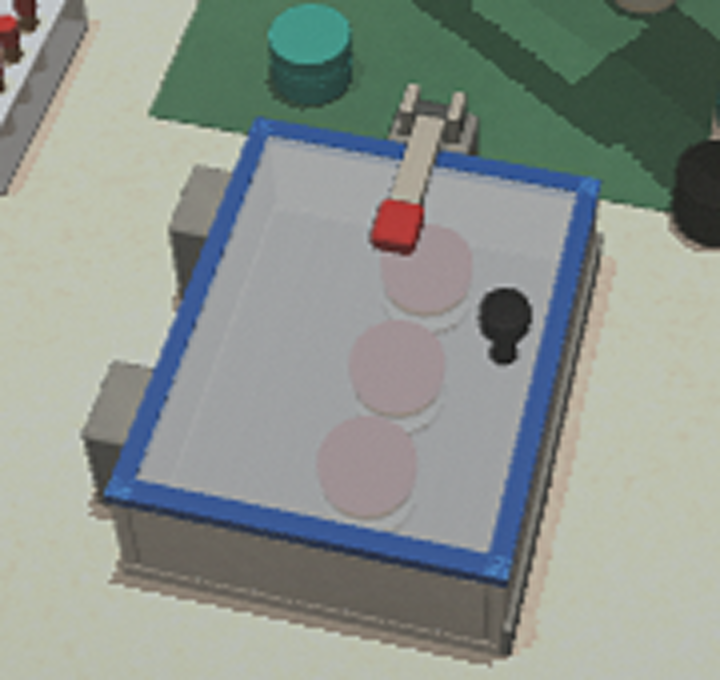

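View pics/a23.png

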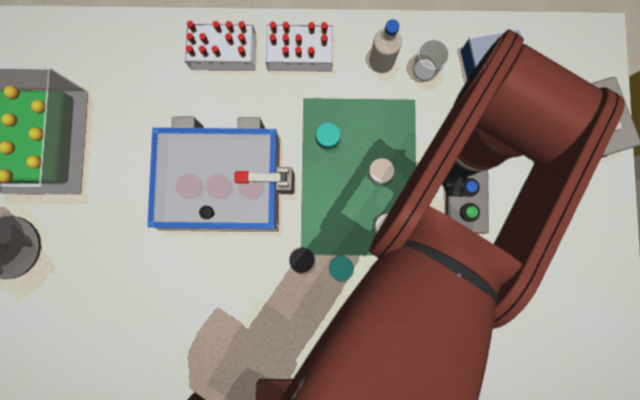

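The clamp tab is where a flat clamp should be, at top (241,177) and side crop (397,226), and the lid is flush. The key y differs by 10 mm between the cameras, so I'll measure the keys more closely.

```bash
python3 - <<'E'
from h import *
from scipy.optimize import least_squares
t=cv2.imread("pics/top0.png")[140:235,440:495];s=cv2.imread("pics/side0.png")[115:170,300:385]
cv2.imwrite("pics/kt.png",cv2.resize(t,None,fx=6,fy=6,interpolation=cv2.INTER_CUBIC))
cv2.imwrite("pics/ks.png",cv2.resize(s,None,fx=9,fy=9,interpolation=cv2.INTER_CUBIC))
# predicted rim of caps for two y hypotheses
for y in(-.359,-.354,-.349):
    print(y,[(((proj(cal("side"),(x,y,.052))-(300,115))*9).round(),((proj(cal("top"),(x,y,.052))-(440,140))*6).round()) for x in(.5755,.5193,.465)])
E
```

```text
-0.359 [(array([230., 170.]), array([188., 127.])), (array([396., 195.]), array([191., 282.])), (array([559., 220.]), array([195., 433.]))]
-0.354 [(array([227., 179.]), array([174., 127.])), (array([393., 205.]), array([177., 281.])), (array([556., 230.]), array([181., 432.]))]
-0.349 [(array([223., 188.]), array([160., 127.])), (array([390., 214.]), array([163., 281.])), (array([554., 239.]), array([167., 432.]))]
```

View pics/kt.png

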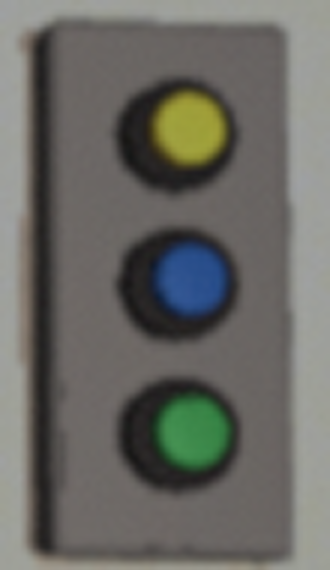

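View pics/ks.png

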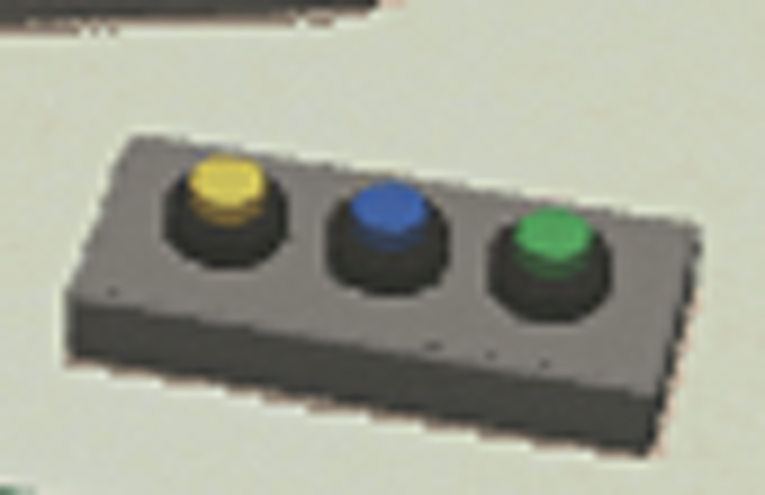

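```bash
python3 - <<'E'
from h import *
d=cal("top");s=cal("side")
print(ray(d,440+167/6,140+285/6,.03))
print(ray(s,300+391/9,115+264.5/9,.03))
E
```

```text
[ 0.52076513 -0.35750267  0.03      ]
[ 0.51824675 -0.34984723  0.03      ]
```

Request:
play_rows:
  motion:
    - [[0,0,0],[-0.4,-4,0],1]
    - [[0,0,0],[-0.4,-4,-2],1]
    - [[0,0,0],[-0.3,-3.5,-3],1]
    - [[0,0,0],[0,0,-3.5],1]
    - [[0,0,0],[0,0,-3.5],1]
    - [[0,0,0],[0,0,-3],1]
    - [[0,0,0],[0,0,-1],1]
    - [[0,0,0],[0,0,0],1]

```text
time: 37.8
ee_pos: [0.5197, -0.3519, 0.0478]
tool_rot: [-3.141, 0.001, 0.002]
wrist_force: [0.0, 0.7, 1.2]
finger_gap: 0.0001
```

```bash
python3 - <<'E'
from h import *
st();s=snap("side");crop(s,290,90,390,180,7,"b24")
e=arm.state()["ee_pos"];print(((proj(s,e+[0,0,.032])-(290,90))*7).round())
E
```

```text
t 37.8 tcp [ 0.5197 -0.3519  0.0478] rpy [-3.141e+00  1.000e-03  2.000e-03] F [0.  0.7 1.2] gap 0.0001 q [-0.72  0.37  1.64  0.    1.13 -0.72]
[376. 281.]
```

View pics/b24.png

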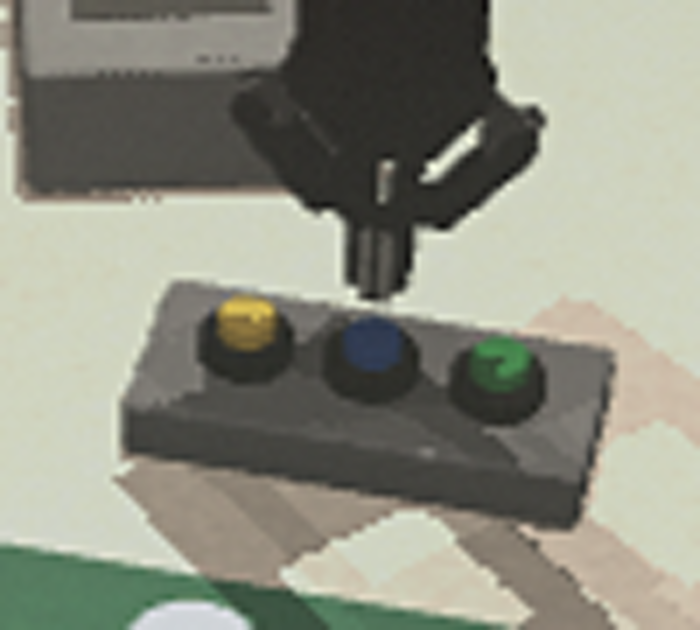

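Request:
play_rows:
  motion:
    - [[0,0,0],[0,-0.2,-1.2],1]
    - [[0,0,0],[0,0,-1],1]
    - [[0,0,0],[0,0,-0.6],1]
    - [[0,0,0],[0,0,-0.4],1]
    - [[0,0,0],[0,0,-0.3],1]
    - [[0,0,0],[0,0,0],1]

```text
time: 38.6
ee_pos: [0.5193, -0.3548, 0.014]
tool_rot: [-3.141, 0.001, 0.001]
wrist_force: [-5.1, 4.6, 9.3]
finger_gap: -0.0001
```

```bash
python3 - <<'E'
from h import *
st();s=snap("side");crop(s,290,90,390,180,7,"b25")
E
```

```text
t 38.6 tcp [ 0.5193 -0.3548  0.014 ] rpy [-3.141e+00  1.000e-03  1.000e-03] F [-5.1  4.6  9.3] gap -0.0001 q [-0.72  0.42  1.65 -0.    1.08 -0.73]
```

View pics/b25.png

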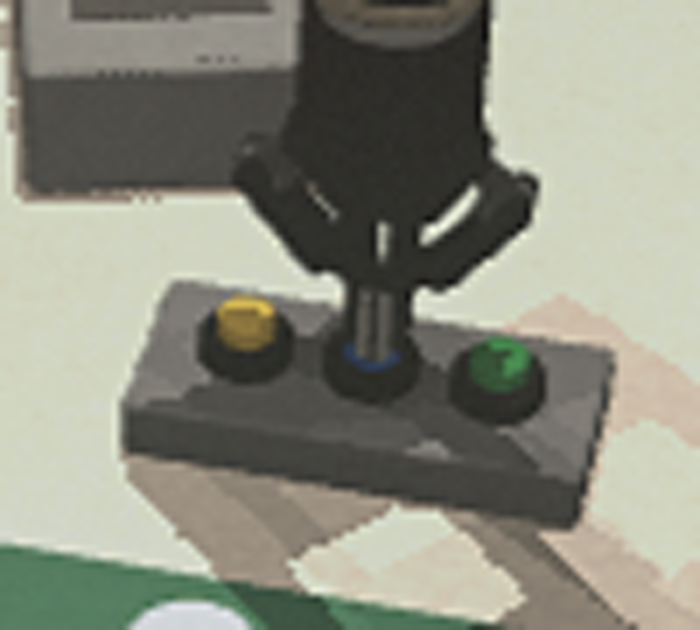

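The key is bottomed: z is exactly at the predicted full depth, and 9.3 N exceeds the 5 N spring. The picture shows only a sliver of blue below the tip at (372,357). Now yellow.

Request:
play_rows:
  motion:
    - [[0,0,0],[0,0,1.5],1]
    - [[0,0,0],[0,0,2.3],1]
    - [[0,0,0],[2.8,0,0],1]
    - [[0,0,0],[2.8,0,0],1]
    - [[0,0,0],[0,0,0],1]
    - [[0,0,0],[0,0,0],1]

```text
time: 39.4
ee_pos: [0.5751, -0.3548, 0.051]
tool_rot: [-3.141, 0.001, 0.001]
wrist_force: [-0.2, -0.5, 0.2]
finger_gap: -0.0002
```

```bash
python3 - <<'E'
from h import *
st();s=snap("side");crop(s,290,90,390,180,7,"b26")
E
```

```text
t 39.4 tcp [ 0.5751 -0.3548  0.051 ] rpy [-3.141e+00  1.000e-03  1.000e-03] F [-0.2 -0.5  0.2] gap -0.0002 q [-0.67  0.47  1.5  -0.    1.17 -0.67]
```

View pics/b26.png

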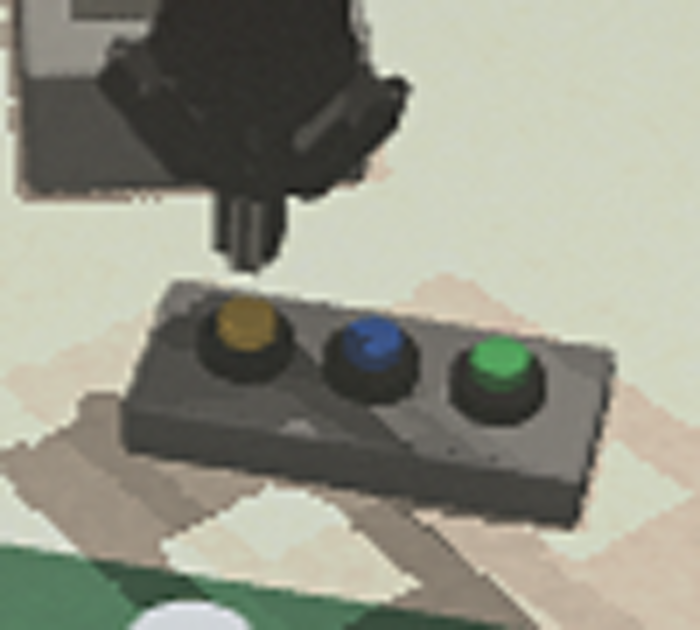

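Blue has sprung back, and the tip is lined up over yellow. Press it.

Request:
play_rows:
  motion:
    - [[0,0,0],[0,0,-1.4],1]
    - [[0,0,0],[0,0,-1.2],1]
    - [[0,0,0],[0,0,-0.6],1]
    - [[0,0,0],[0,0,-0.4],1]
    - [[0,0,0],[0,0,-0.3],1]
    - [[0,0,0],[0,0,0],1]

```text
time: 40.2
ee_pos: [0.575, -0.3547, 0.0139]
tool_rot: [-3.141, 0.002, 0.001]
wrist_force: [-8.7, 3.9, 13.6]
finger_gap: 0.0001
```

Request:
play_rows:
  motion:
    - [[0,0,0],[0,0,-0.1],1]
    - [[0,0,0],[0,0,0],1]

```text
time: 40.45
ee_pos: [0.575, -0.3548, 0.0138]
tool_rot: [-3.141, 0.002, 0.001]
wrist_force: [-11.3, 6.0, 18.4]
finger_gap: -0.0001
```

Yellow is bottomed: z holds at 0.0139 while the force rises. Lift and go to green.

Request:
play_rows:
  motion:
    - [[0,0,0],[0,0,1.6],1]
    - [[0,0,0],[0,0,2.4],1]
    - [[0,0,0],[-3,0,0],1]
    - [[0,0,0],[-4,0,0],1]
    - [[0,0,0],[-4,0,0],1]
    - [[0,0,0],[0,0,0],1]
    - [[0,0,0],[0,0,0],1]

```text
time: 41.32
ee_pos: [0.4666, -0.3556, 0.0517]
tool_rot: [3.14, -0.002, 0.0]
wrist_force: [0.1, -0.4, 0.1]
finger_gap: 0.0002
```

```bash
python3 - <<'E'
from h import *
st();s=snap("side");crop(s,290,90,390,180,7,"b27")
E
```

```text
t 41.33 tcp [ 0.4666 -0.3556  0.0517] rpy [ 3.14e+00 -2.00e-03  0.00e+00] F [ 0.1 -0.4  0.1] gap 0.0002 q [-0.79  0.28  1.75  0.    1.11 -0.79]
```

View pics/b27.png

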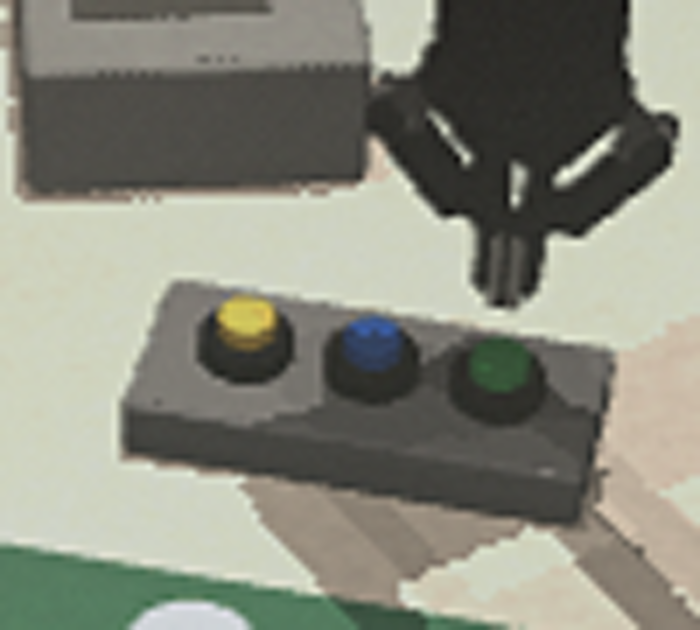

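The tip is over green, and yellow is back up. Press green.

Request:
play_rows:
  motion:
    - [[0,0,0],[-0.1,0,-1.4],1]
    - [[0,0,0],[0,0,-1.2],1]
    - [[0,0,0],[0,0,-0.6],1]
    - [[0,0,0],[0,0,-0.4],1]
    - [[0,0,0],[0,0,-0.3],1]
    - [[0,0,0],[0,0,-0.1],1]
    - [[0,0,0],[0,0,0],1]

```text
time: 42.25
ee_pos: [0.4643, -0.3542, 0.0138]
tool_rot: [-3.14, 0.001, 0.001]
wrist_force: [-10.3, 10.1, 23.2]
finger_gap: -0.0001
```

Request:
play_rows:
  motion:
    - [[0,0,0],[0,0,1.6],1]
    - [[0,0,0],[0,0,3],1]
    - [[0,0,0],[0,0,4],1]
    - [[0,0,0],[0,-4,5],1]
    - [[0,0,0],[-4,-4,4],1]
    - [[0,0,0],[-4,-4,0],1]
    - [[0,0,0],[0,0,0],1]
    - [[0,0,0],[0,0,0],1]

```text
time: 43.25
ee_pos: [0.3885, -0.4699, 0.1816]
tool_rot: [-3.141, -0.0, -0.0]
wrist_force: [0.1, -0.1, -0.0]
finger_gap: -0.0002
```

```bash
python3 - <<'E'
from h import *
st();s=snap("side","b28");d=snap("top","a28");crop(s,200,110,400,370,3,"b28c")
E
```

```text
t 43.25 tcp [ 0.3885 -0.4699  0.1816] rpy [-3.141 -0.    -0.   ] F [ 0.1 -0.1 -0. ] gap -0.0002 q [-1.01  0.2   1.59  0.    1.36 -1.01]
```

View pics/b28c.png

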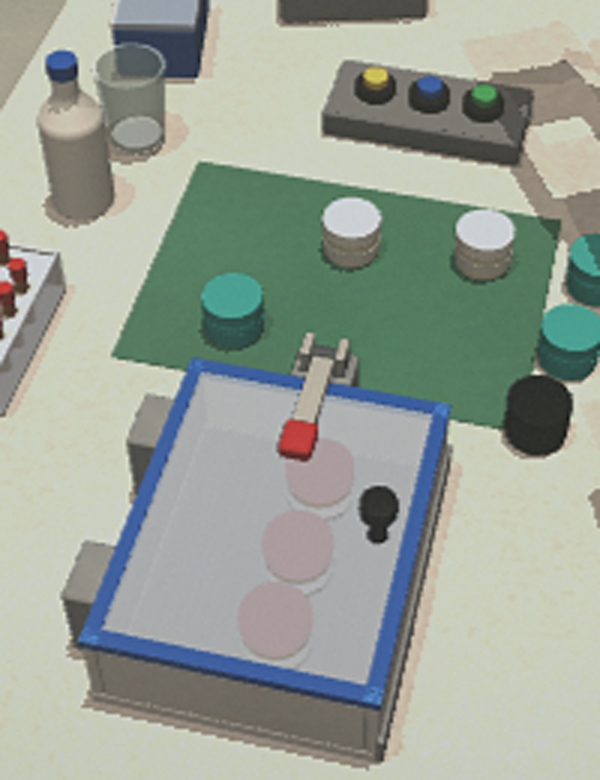

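View pics/a28.png

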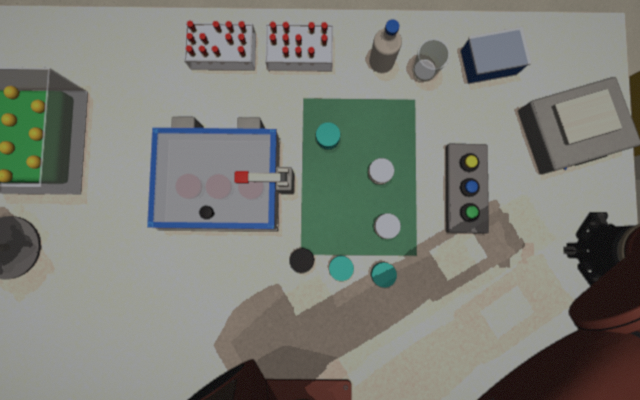

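The final views show three red pots upright under the flush lid at top (189,186), (219,186) and (250,187), and the clamp flat with its tab at (241,177). The white pots are unmoved at (381,171) and (388,226), all keys are up, and the robot is clear. Handing in.

```bash
python3 - <<'E'
from plant import arm
print(arm.sign_off())
E
```

```text
the job is handed in; nothing more can be done
None
```

I stood all three red-capped pots that were present upright in the warmer, shut the lid and swung the clamp flat. Then I pressed blue, yellow and green in that order, and handed the job in at about 43 s.

**Last checks:**
- **Scene:** In both cameras the lid is flush, the clamp tab sits where a flat clamp should put it, and the pots are upright under the lid. The white, turquoise and black pots are where they started, and the robot is clear.
- **Keys:** Each key was pushed to its full 6 mm, with 9, 18 and 23 N at the wrist against the 5 N spring. They were back up in the final pictures.

**What failed or disagreed:**
- **TCP height:** The reported z read about 32 mm low. Because of this, the first grasp closed on top of a cap with about 7 N; the pot did not tip or move noticeably. I measured the offset in the images, corrected for it in every later move, and contacts then came at the predicted heights.
- **Key positions:** The cameras differed by 5–10 mm on the keys' y position. I pressed at a value in between, and each press reached the predicted depth.
- **Clamp force:** Pressing the clamp down peaked at about 37 N vertically, or about 41 N in total, through the fingertips. That is close to the 40 N limit on the gripper's body, though only the fingertips were pressing.

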